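# Change over the packs in the battery tester

### The job

Change over the battery tester: draw its contact carriage back to the open stop, move every tested pack (green band) from the bays to the grey out tray, and lay every waiting pack (orange band) flat in a bay of its own with its brass contact end towards the carriage. Then slide the carriage fully home to its stop and gently lower the clear cover until it is shut. Leave everything else on the counter where it is.

Things in the scene. Friction and masses are not known exactly. Their poses are not given: they have to be found in the camera images.
- tester: low grey battery pack tester, 304 mm wide, 220 deep. Origin: centre of its underside. Own +x: from its front (display) to its back (hinge side), roughly world +y; +y along its width; z up. Bed 30 mm above the counter, outer walls to 55 mm (inner faces at x +-105, y +-147). 3 bays 74 mm apart along y; behind them a fixed black block, face 34 mm behind bay centres, 30 mm high over the bed
- carriage (a joint): contact carriage across all bays, slides along the tester's x: 0 = home stop, face 34 mm in front of bay centres; grows as drawn to the tester's front; 0.050 = open stop. Stays where left; moves at 3 N. A black lip reaches 14 mm past its face, 33 to 38 mm over the bed: packs cannot go in or out while it is home. Going home it pushes packs lying some mm too far forward into place
- carriage_grip (a point): middle of the red grip fin on top of the carriage: 14 mm thick along the tester's x, 60 mm long along its y, 22 mm high (top 11 mm above this point), 79 mm above the counter
- cover (a joint): clear hinged cover of the tester, rad. 0 = shut, grows as it opens, 1.75 = its limit. Stiff hinge on the tester's back edge: it stays at any angle; about 4 N at the handle moves it. It starts open, standing nearly upright
- cover_hinge (a point): middle of the cover's hinge line, 56 mm above the counter; the line runs along the tester's y
- cover_grip (a point): middle of the cover's handle bar: round, dark steel, 10 mm diameter, 90 mm long, along the tester's y, 36 mm out from the cover's front skirt (31 mm clear gap). With the cover shut it lies 256 mm in front of (tester -x) and 20 mm above the hinge line, and turns about that line with the cover. Shut, the cover's top is 100 mm above the counter
- bay1 (a point): bay 1: point on the tester's bed (blue mat 66 x 34 mm) under the centre of a rightly placed pack; axes as the tester's. White guide cheeks 8 mm high at the four corners leave 36 mm across (3 mm either side of a pack); between them, over the middle 36 mm of the bay's length, the sides are free for fingers
- bay2 (a point): bay 2: point on the tester's bed (blue mat 66 x 34 mm) under the centre of a rightly placed pack; axes as the tester's. White guide cheeks 8 mm high at the four corners leave 36 mm across (3 mm either side of a pack); between them, over the middle 36 mm of the bay's length, the sides are free for fingers
- bay3 (a point): bay 3: point on the tester's bed (blue mat 66 x 34 mm) under the centre of a rightly placed pack; axes as the tester's. White guide cheeks 8 mm high at the four corners leave 36 mm across (3 mm either side of a pack); between them, over the middle 36 mm of the bay's length, the sides are free for fingers
- out_tray: shallow grey open tray for tested packs, fixed to the counter: 140 mm in its own x, 200 mm in its own y, 25 mm high, walls and floor about 4 to 5 mm thick. Origin: centre of its underside
- orange1: waiting battery pack: four AA cells in a black plastic battery tray, 64 mm long, 30 x 30 mm across, about 110 g; orange band round the tail (+x) end, round brass contact on the other (-x) end. Origin: its middle; x along its length. Which of its four sides is up does not matter. Starts on the counter, x axis within 0.6 rad of world +y. May be absent
- orange2: waiting battery pack: four AA cells in a black plastic battery tray, 64 mm long, 30 x 30 mm across, about 110 g; orange band round the tail (+x) end, round brass contact on the other (-x) end. Origin: its middle; x along its length. Which of its four sides is up does not matter. Starts on the counter, x axis within 0.6 rad of world +y. May be absent
- orange3: waiting battery pack: four AA cells in a black plastic battery tray, 64 mm long, 30 x 30 mm across, about 110 g; orange band round the tail (+x) end, round brass contact on the other (-x) end. Origin: its middle; x along its length. Which of its four sides is up does not matter. Starts on the counter, x axis within 0.6 rad of world +y. May be absent
- green1: tested battery pack, as the waiting packs (64 x 30 x 30 mm, x along its length, origin in its middle) but with a green band; starts in a bay of the tester. May be absent
- green2: tested battery pack, as the waiting packs (64 x 30 x 30 mm, x along its length, origin in its middle) but with a green band; starts in a bay of the tester. May be absent
- green3: tested battery pack, as the waiting packs (64 x 30 x 30 mm, x along its length, origin in its middle) but with a green band; starts in a bay of the tester. May be absent
- lock_cylinder: brass lock cylinder, 39 mm diameter, 39 mm high, origin at its underside; leave alone
- dial_ring: steel dial ring, 68 mm across, 10 mm high, origin at its underside; leave alone
- probe: green circuit tester probe 145 mm long, lying along its x; leave alone
- keypad: black keypad module 85 x 115 x 22 mm, origin at its underside; leave alone
- bolt_motor: small bolt motor 76 x 30 x 28 mm lying along its x; leave alone
Things that resemble listed ones, but are neither listed nor needed, are in the scene too. Leave any pink look-alike of the orange3 alone.

How it is judged:
On the way, in this order (a step that is already met when the one before it is completed fails the run):
1. the carriage is drawn back to its open stop (within 4 mm) (value of joint carriage above 0.046 m), for 0.2 s.
2. with the carriage still drawn back, all tested packs are in the out tray and all waiting packs lie in bays, contact end to the carriage (value of joint carriage above 0.03 m and (horizontal distance between orange1 and bay1 below 0.02 m or horizontal distance between orange1 and bay2 below 0.02 m or horizontal distance between orange1 and bay3 below 0.02 m) and height (world z) of each of orange1, orange2, orange3 below 0.05 m and x of carriage_grip in the frame of orange1 below -0.02 m and (horizontal distance between orange2 and bay1 below 0.02 m or horizontal distance between orange2 and bay2 below 0.02 m or horizontal distance between orange2 and bay3 below 0.02 m) and x of carriage_grip in the frame of orange2 below -0.02 m and (horizontal distance between orange3 and bay1 below 0.02 m or horizontal distance between orange3 and bay2 below 0.02 m or horizontal distance between orange3 and bay3 below 0.02 m) and x of carriage_grip in the frame of orange3 below -0.02 m and x of green1 in the frame of out_tray between -0.068 and 0.068 m and y of green1 in the frame of out_tray between -0.098 and 0.098 m and z of each of green1, green2, green3 in the frame of out_tray below 0.042 m and x of green2 in the frame of out_tray between -0.068 and 0.068 m and y of green2 in the frame of out_tray between -0.098 and 0.098 m and x of green3 in the frame of out_tray between -0.068 and 0.068 m and y of green3 in the frame of out_tray between -0.098 and 0.098 m), for 0.2 s.
3. the carriage is fully home (within 3 mm of its stop), the cover still open (value of joint carriage below 0.003 m and value of joint cover above 0.5 rad), for 0.2 s.
At the end, for the whole second after the job is handed in: Every green-banded pack lies in the out tray; every orange-banded pack lies flat in a bay, its centre within 8 mm of the bay's centre, contact end towards the carriage; the carriage is within 3 mm of its home stop, the cover within 0.025 rad of shut; all packs at rest ((horizontal distance between orange1 and bay1 below 0.008 m or horizontal distance between orange1 and bay2 below 0.008 m or horizontal distance between orange1 and bay3 below 0.008 m) and height (world z) of each of orange1, orange2, orange3 below 0.05 m and x of carriage_grip in the frame of orange1 below -0.02 m and (horizontal distance between orange2 and bay1 below 0.008 m or horizontal distance between orange2 and bay2 below 0.008 m or horizontal distance between orange2 and bay3 below 0.008 m) and x of carriage_grip in the frame of orange2 below -0.02 m and (horizontal distance between orange3 and bay1 below 0.008 m or horizontal distance between orange3 and bay2 below 0.008 m or horizontal distance between orange3 and bay3 below 0.008 m) and x of carriage_grip in the frame of orange3 below -0.02 m and x of green1 in the frame of out_tray between -0.068 and 0.068 m and y of green1 in the frame of out_tray between -0.098 and 0.098 m and z of each of green1, green2, green3 in the frame of out_tray below 0.042 m and x of green2 in the frame of out_tray between -0.068 and 0.068 m and y of green2 in the frame of out_tray between -0.098 and 0.098 m and x of green3 in the frame of out_tray between -0.068 and 0.068 m and y of green3 in the frame of out_tray between -0.098 and 0.098 m and value of joint carriage below 0.003 m and value of joint cover below 0.025 rad and linear speed of each of orange1, orange2, orange3, green1, green2, green3 below 0.02 m/s); the robot touches nothing.
It fails at once if the cover is dropped or slammed (closing faster than 1.5 rad/s) (velocity of joint cover below -1.5 rad/s).
It fails at once if something else on the counter is moved by more than 4 cm (distance of any of lock_cylinder, dial_ring, probe, keypad, bolt_motor from where it was at the start of the episode above 0.04 m).
Of green1, green2, green3 only 1 to 2 are there at a start; the rules pass over those that are not, and their reading is None.
Of orange1, orange2, orange3 only 2 to 3 are there at a start; the rules pass over those that are not, and their reading is None.
At some moment in a run one of orange1, orange2, orange3 may be knocked a few centimetres aside while the robot is not near it.
Once in a run the grip may slacken for a moment while it holds something.
It also fails if it takes over 210 s, if anything falls off the work surface, if the arm or the gripper's body presses on something with over 40 N, if the wrist force passes 120 N, or if a joint passes its speed limit or range.

### The arm

A 7-joint arm with a two-finger parallel gripper is mounted at the origin on the work surface. World frame = base frame: x ahead of the robot, y to its left, z up, the work surface at z = 0. Lengths are in m, angles in rad, forces in N, time in s.
With the tool pointing down it reaches from about 0.35 to 0.9 m from the base axis. Payload 7.2 kg.
Tool frame: the origin (TCP) lies on the centre line of the jaws, within the pads' length; the fingertips stand 22 mm ahead of it and the grasp point (between the pads) lies 3 mm ahead of it; z points along the fingers, y is the direction in which the jaws open and shut (so a half turn about z gives the same grasp; the last joint's range is limited). The gripper opens to 88 mm and grips with 3 to 60 N. Pads are 20 mm wide; open, the fingers measure 115 mm over their backs; the gripper's body (75 mm by 178 mm) begins 61 mm behind the grasp point.
Start: joints at [1.244, 0.411, -0.013, 1.596, 0.006, 1.134, -0.082], TCP at [0.16, -0.604, 0.245] pointing down, gripper open.
Joint ranges: [-2.95, 2.95], [-0.29, 1.99], [-1.47, 1.44], [0.14, 2.54], [-1.03, 4.17], [0.13, 1.85], [-2.86, 2.86]. Speed limits (rad/s): [2.39, 2.39, 3.01, 3.01, 3.14, 3.14, 3.14].

### API

Orientations are given as a 3x3 rotation matrix whose columns are the frame's x, y, z axes.
In Python, from workcell import observe, viewer, workorder gives the robot as it stands.
- The arm moves only by the tool carry_out, never from a script. Its argument "steps" is a list of rows, each an object with "rotation": the turn, a rotation vector about the tool's x, y, z in degrees, a list of three; "xyz": the shift along the tool's x, y, z in m, a list of three; "hand": the gripper's target within -1 to 1 (shut at 1, half-way at 0, fully open at -1). A call has 1 to 20 rows; each row shifts and turns the commanded pose from where the row before left it, along the tool's axes as they then stand; what a row does not reach is not made up. A row lasts 1/12 s, in which the tool goes at most 41.7 mm and 7.16 degrees, less where a joint would pass 70% of its speed; a pose out of reach is approached as far as the arm can. A call is refused whole if a number of a shift passes 0.0417 or a number of a turn 7.16, either way. A call with a gripper value outside its range is refused whole. The fingers move at their own pace and stop on an object; "force" is the grip in N (left out, the last holds). Time passes only in rows, so rows that do not move let the fingers close. It gives the time, the measured TCP pose, the force and the opening at its end, in the units of the state.
- observe(): the state, without advancing time (a new reading comes with each control period).
- viewer.get_image(name): name is "scene" or "top" or "wrist"; returns a dict with "color" (400x640x3 uint8, red, green, blue), "depth" (400x640 float32, m along the optical axis (not along the pixel's ray), 0 where there is no reading), "fx", "fy", "cx", "cy" (pixels), "extrinsics" (4x4, takes a point from camera to world coordinates). Camera axes: x right, y down, z forward; pixel columns grow to the right and rows downward; lengths in m; the calibration is good to about 2 mm. A picture is of the moment at which its call begins.
- workorder.finish_job(): hands the job in, once; it reports no verdict.
The state is a dict: "time_s": time; "joint_pos": joint angles; "qvel": joint speeds; "effort": joint torques, N m; "tcp_pos": TCP position; "eef_rot": TCP orientation; "wrist_force": force on the tool from outside, world axes, zero at the start; "wrist_torque": the same for the moment, N m; "width": finger opening in m.
Only numpy, scipy, OpenCV 4.12 (cv2) and the standard library are available. Lean on these libraries where they do the work, as an engineer would, in place of code of your own. Each camera call takes 0.05 s, during which the arm holds its last target.

## Working session

There is one attempt and no reset: what is moved stays moved. The work goes in short steps, Python scripts to look and compute and a tool call to move; the robot and the scene stay as the last step left them, time stands still between calls to the robot, and variables do not carry over. Pictures are saved under pics/ and viewed, and the job is handed in when it is done.

Besides the shell and the picture viewer there is one more tool, called as name(argument=value, ...) on one line, values as JSON. carry_out: Moves the arm, as the interface text tells. Its arguments: {"type":"object","properties":{"steps":{"type":"array","items":{"type":"object","properties":{"rotation":{"type":"array","items":{"type":"number"}},"xyz":{"type":"array","items":{"type":"number"}},"hand":{"type":"number"}}}},"force":{"type":"number"}},"required":["steps"]}

```bash
ls; mkdir -p pics; cat > h.py <<'E'
import numpy as np, cv2
from workcell import observe, viewer, workorder
def snap(n,tag):
    im=viewer.get_image(n); np.savez(f'pics/{tag}.npz',**{k:np.asarray(v) for k,v in im.items()})
    cv2.imwrite(f'pics/{tag}.png',im['color'][:,:,::-1]); return im
def load(tag): return dict(np.load(f'pics/{tag}.npz'))
def ray(im,u,v):
    E=im['extrinsics']; d=np.array([(u-im['cx'])/im['fx'],(v-im['cy'])/im['fy'],1.0]); return E[:3,3],E[:3,:3]@d
def onz(im,u,v,z):
    o,d=ray(im,u,v); return o+d*(z-o[2])/d[2]
def pt(im,u,v):
    o,d=ray(im,u,v); return o+d*float(im['depth'][int(v),int(u)])
def cloud(im):
    h,w=im['depth'].shape; vv,uu=np.mgrid[:h,:w]
    d=np.stack([(uu-im['cx'])/im['fx'],(vv-im['cy'])/im['fy'],np.ones((h,w))],-1)*im['depth'][...,None]
    return d@im['extrinsics'][:3,:3].T+im['extrinsics'][:3,3]
def proj(im,p):
    E=im['extrinsics']; c=E[:3,:3].T@(np.asarray(p)-E[:3,3]); return im['fx']*c[0]/c[2]+im['cx'],im['fy']*c[1]/c[2]+im['cy']
def st():
    s=observe(); print('t',round(s['time_s'],2),'tcp',np.round(s['tcp_pos'],4),'F',np.round(s['wrist_force'],1),'w',round(s['width'],4)); print(np.round(s['eef_rot'],4)); print('q',np.round(s['joint_pos'],3)); return s
E
python3 - <<'E'
from h import *
st()
for n in ['scene','top','wrist']:
    im=snap(n,n+'0'); print(n,im['fx'],im['cx'],np.round(im['extrinsics'],3).tolist())
E
```

```text
pics
t 0.0 tcp [ 0.1598 -0.6037  0.2438] F [ 0.2  0.1 -0.2] w 0.088
[[ 9.667e-01  2.559e-01 -5.000e-04]
 [ 2.559e-01 -9.667e-01  1.600e-03]
 [-1.000e-04 -1.600e-03 -1.000e+00]]
q [ 1.244  0.412 -0.013  1.597  0.006  1.134 -0.082]
scene 414.3757109888627 318.07842003670163 [[-0.084, 0.77, -0.633, 1.192], [0.996, 0.066, -0.052, -0.073], [0.002, -0.635, -0.772, 0.911], [0.0, 0.0, 0.0, 1.0]]
top 365.85377034497026 322.6533328156324 [[-0.028, -0.992, 0.121, 0.421], [-1.0, 0.028, 0.003, -0.109], [-0.007, -0.121, -0.993, 0.926], [0.0, 0.0, 0.0, 1.0]]
wrist 284.4653693292651 317.3087696694273 [[0.256, -0.924, -0.285, 0.238], [-0.967, -0.245, -0.074, -0.583], [-0.002, 0.295, -0.956, 0.384], [0.0, 0.0, 0.0, 1.0]]
```

View pics/top0.png

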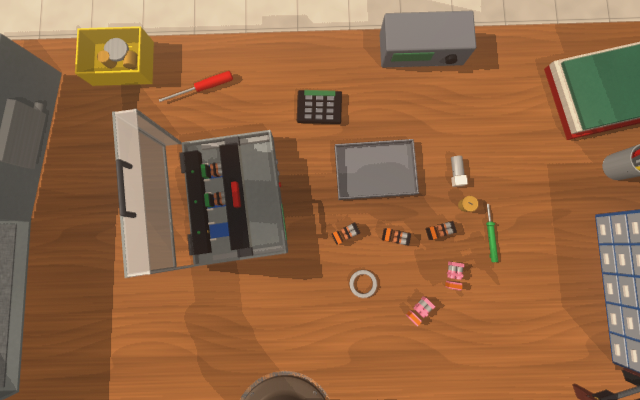

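View pics/scene0.png

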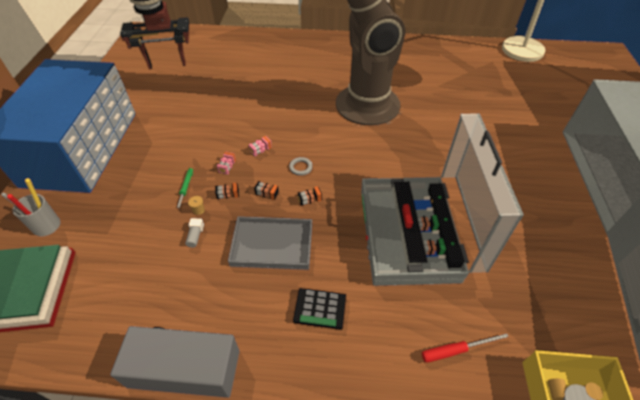

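View pics/wrist0.png

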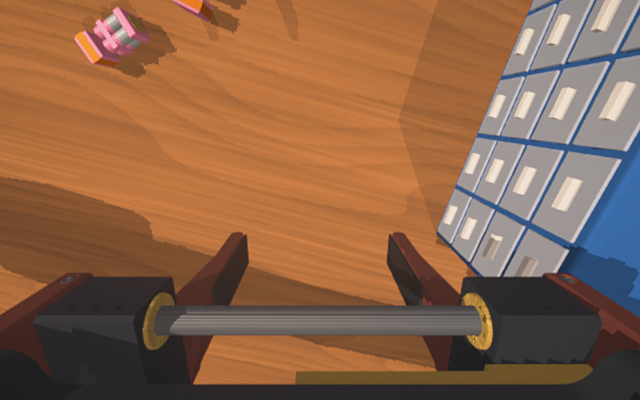

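The top view shows the tester at (235,195) with the carriage grip at (236,194). There are two green packs, at (211,170) and (215,200), and the bay at (219,230) is empty. The out tray is at (377,170). The black packs with an orange band are at (345,233), (397,237) and (440,231). The look-alikes at (455,275) and (423,310) are pink. I'll confirm this in an enlarged crop.

```bash
python3 - <<'E'
from h import *
im=load('top0'); c=im['color'][:,:,::-1]
a=cv2.resize(c[215:330,320:480],None,fx=5,fy=5,interpolation=cv2.INTER_CUBIC)
cv2.imwrite('pics/cropA.png',a)
b=cv2.resize(c[100:285,105:295],None,fx=3.2,fy=3.2,interpolation=cv2.INTER_CUBIC)
cv2.imwrite('pics/cropB.png',b)
# tester cloud
P=cloud(im)
for n,(u,v) in dict(grip=(236,194),tray=(377,170),wallfar=(275,190),handle=(125,188)).items(): print(n,np.round(pt(im,u,v),3))
E
```

```text
grip [0.543 0.094 0.088]
tray [ 0.607 -0.247  0.003]
wallfar [0.559 0.012 0.027]
handle [0.532 0.249 0.276]
```

View pics/cropA.png

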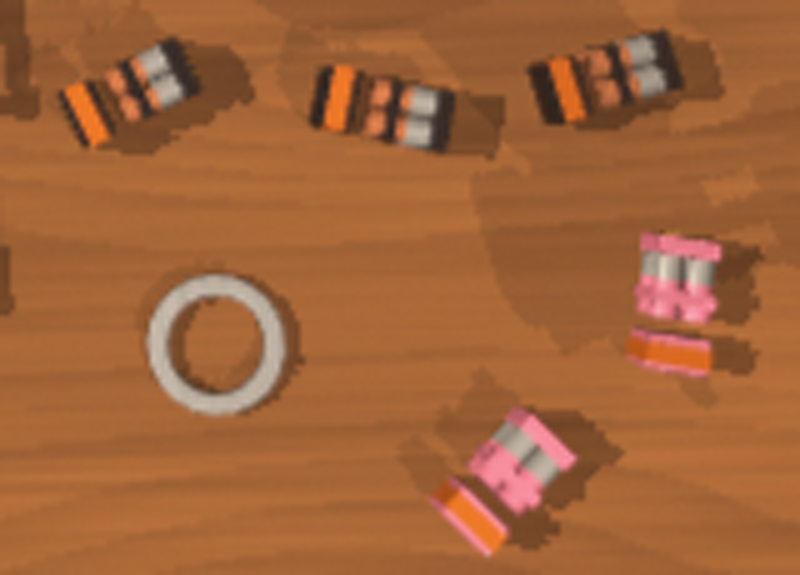

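View pics/cropB.png

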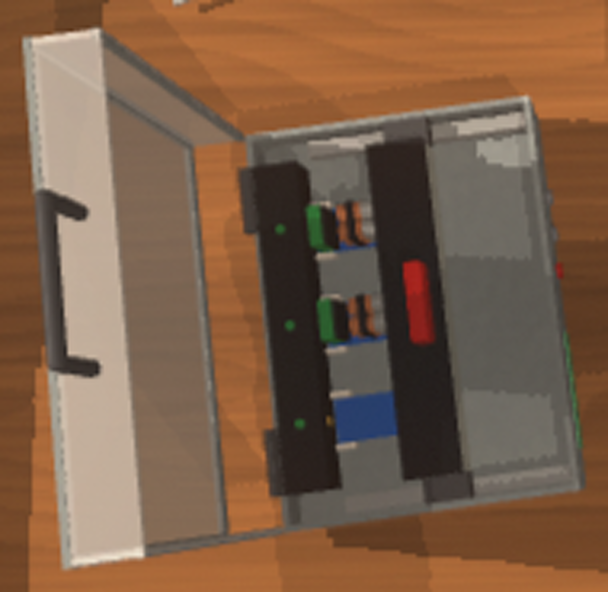

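Confirmed: the three black packs are the waiting ones, and the pink ones are decoys. All the orange tails point to +y. Next I measure poses.

```bash
cat >> h.py <<'E'
def rect(pts):
    r=cv2.minAreaRect(np.asarray(pts,np.float32)*1000); b=cv2.boxPoints(r)/1000
    e1=b[1]-b[0]; e2=b[2]-b[1]
    if np.linalg.norm(e1)<np.linalg.norm(e2): e1,e2=e2,e1
    return np.array(r[0])/1000,np.linalg.norm(e1),np.linalg.norm(e2),np.degrees(np.arctan2(e1[1],e1[0]))%180
def packs(im,col='orange',zlo=0.018,zhi=0.045,zt=0.03,region=None):
    hsv=cv2.cvtColor(im['color'],cv2.COLOR_RGB2HSV); P=cloud(im); m=((P[...,2]>zlo)&(P[...,2]<zhi)).astype(np.uint8)
    if region: m&=((P[...,0]>region[0])&(P[...,0]<region[1])&(P[...,1]>region[2])&(P[...,1]<region[3])).astype(np.uint8)
    n,l,s,c=cv2.connectedComponentsWithStats(m)
    for i in range(1,n):
        if s[i,4]<60: continue
        Q=P[l==i]; r=rect(Q[:,:2]); print('comp px',np.round(c[i]),s[i,4],'c',np.round(r[0],4),'L',np.round(r[1:3],3),'ang',round(r[3],1),'zmed',round(float(np.median(Q[:,2])),4))
E
python3 - <<'E'
from h import *
for tag in ['top0','scene0']:
    im=load(tag); P=cloud(im); print(tag)
    packs(im,region=(0.3,0.75,-0.5,-0.08))
    hsv=cv2.cvtColor(im['color'],cv2.COLOR_RGB2HSV)
    red=((hsv[...,0]<6)|(hsv[...,0]>174))&(hsv[...,1]>180)&(hsv[...,2]>100)
    T=(P[...,0]>0.3)&(P[...,0]<0.75)&(P[...,1]>-0.05)&(P[...,1]<0.28)
    q=P[red&T&(P[...,2]>0.083)]; print('grip',len(q),rect(q[:,:2]),np.median(q[:,2]))
    q=P[T&(P[...,2]>0.047)&(P[...,2]<0.062)]; print('tester',rect(q[:,:2]))
    t=(P[...,0]>0.5)&(P[...,0]<0.75)&(P[...,1]>-0.36)&(P[...,1]<-0.12)&(P[...,2]>0.018)&(P[...,2]<0.032)
    q=P[t]; print('tray',rect(q[:,:2]))
    o=((hsv[...,0]>7)&(hsv[...,0]<15)&(hsv[...,1]>200)&(hsv[...,2]>190))
    g=((hsv[...,0]>45)&(hsv[...,0]<80)&(hsv[...,1]>120)); 
    q=P[g&T&(P[...,2]>0.05)]
    n,l,s,c=cv2.connectedComponentsWithStats((g&T).astype(np.uint8))
    for i in range(1,n):
        if s[i,4]>8: print('green',np.round(c[i]),s[i,4],np.round(np.median(P[l==i],0),4))
E
```

```text
top0
comp px [326. 118.] 110 c [ 0.7422 -0.1187] L [0.074 0.016] ang 88.8 zmed 0.02
comp px [377. 168.] 490 c [ 0.6083 -0.2417] L [0.2   0.141] ang 92.2 zmed 0.0231
comp px [459. 171.] 319 c [ 0.5973 -0.449 ] L [0.074 0.031] ang 1.2 zmed 0.0254
comp px [469. 203.] 212 c [ 0.5114 -0.4636] L [0.038 0.035] ang 87.5 zmed 0.0378
comp px [446. 228.] 207 c [ 0.4522 -0.4066] L [0.039 0.029] ang 105.2 zmed 0.0279
comp px [350. 230.] 191 c [ 0.4535 -0.1712] L [0.04  0.028] ang 114.7 zmed 0.0278
comp px [432. 232.] 101 c [ 0.4436 -0.3722] L [0.03  0.017] ang 14.6 zmed 0.0286
comp px [387. 234.] 94 c [ 0.442  -0.2609] L [0.03  0.017] ang 166.3 zmed 0.0289
comp px [337. 237.] 88 c [ 0.438  -0.1377] L [0.03  0.016] ang 24.8 zmed 0.0286
comp px [402. 237.] 198 c [ 0.4334 -0.296 ] L [0.039 0.03 ] ang 75.8 zmed 0.0278
comp px [456. 270.] 217 c [ 0.3512 -0.4231] L [0.04  0.029] ang 169.0 zmed 0.0276
comp px [454. 285.] 103 c [ 0.3153 -0.4168] L [0.03  0.017] ang 79.1 zmed 0.029
grip 150 (array([0.54379102, 0.09816146]), np.float32(0.059303265), np.float32(0.014509098), np.float32(5.698412)) 0.08816210
[... 1002 characters left out ...]
81 -0.4464] L [0.076 0.031] ang 2.7 zmed 0.0266
comp px [314. 291.] 151 c [ 0.7435 -0.1179] L [0.076 0.015] ang 88.0 zmed 0.021
grip 103 (array([0.5489621, 0.0994857]), np.float32(0.056617707), np.float32(0.012969707), np.float32(5.937887)) 0.09015004717526831
tester (array([0.54112604, 0.13395851]), np.float32(0.30770117), np.float32(0.2621611), np.float32(6.462866))
tray (array([ 0.64582037, -0.23138818]), np.float32(0.21736935), np.float32(0.21338156), np.float32(2.536658))
green [439. 197.] 9 [0.4633 0.1915 0.0619]
green [435. 222.] 80 [0.5445 0.1751 0.06  ]
green [446. 219.] 12 [0.5344 0.2003 0.0617]
green [442. 246.] 90 [0.6172 0.1835 0.0601]
green [452. 243.] 10 [0.6069 0.2087 0.0617]
```

```bash
cat >> h.py <<'E'
def plan(target,yaw=None,tip=None):
    s=observe(); R=s['eef_rot']; d=np.asarray(target)-s['tcp_pos']; 
    print('tool shift',np.round(R.T@d,4),'dist',round(float(np.linalg.norm(d)),4))
    if yaw is not None:
        c,n=np.cos(np.radians(yaw)),np.sin(np.radians(yaw)); Rt=np.array([[c,n,0],[n,-c,0],[0,0,-1.]])
        from scipy.spatial.transform import Rotation as Ro
        print('rotvec(tool,deg)',np.round(np.degrees(Ro.from_matrix(R.T@Rt).as_rotvec()),2)); 
        print('shift in target-tool axes',np.round(Rt.T@d,4))
E
python3 - <<'E'
from h import *
for tag in ['top0','scene0']:
    im=load(tag); P=cloud(im)
    T=(P[...,0]>0.35)&(P[...,0]<0.75)&(P[...,1]>0.1)&(P[...,1]<0.45)&(P[...,2]>0.11)
    q=P[T]; t=np.array([-.113,.9936]); a=q[:,:2]@t
    print(tag,len(q))
    for z in np.arange(.11,.36,.02):
        w=(q[:,2]>=z)&(q[:,2]<z+.02)
        if w.sum()>5: print(round(z,2),w.sum(),np.round(np.percentile(a[w],[2,50,98]),3))
    print('tester origin proj: front', np.round(np.percentile((P[(P[...,2]>.05)&(P[...,2]<.06)&(P[...,0]>.4)&(P[...,0]<.7)&(P[...,1]>-.05)&(P[...,1]<.3)][:,:2])@t,[1,99]),3))
st(); plan([.5,0.05,.245],6.5)
E
```

```text
top0 6975
0.11 593 [0.159 0.199 0.201]
0.13 609 [0.159 0.199 0.2  ]
0.15 675 [0.158 0.199 0.2  ]
0.17 518 [0.158 0.198 0.2  ]
0.19 86 [0.157 0.167 0.19 ]
0.21 69 [0.157 0.165 0.192]
0.23 64 [0.156 0.158 0.197]
0.25 50 [0.156 0.158 0.197]
0.27 3874 [0.157 0.176 0.201]
0.29 73 [0.171 0.173 0.177]
0.31 364 [0.171 0.175 0.18 ]
tester origin proj: front [-0.06  0.2 ]
scene0 5441
0.11 487 [0.161 0.201 0.203]
0.13 505 [0.161 0.2   0.203]
0.15 548 [0.16  0.2   0.202]
0.17 554 [0.16  0.2   0.202]
0.19 413 [0.16  0.199 0.202]
0.21 210 [0.159 0.177 0.202]
0.23 194 [0.159 0.175 0.203]
0.25 174 [0.159 0.176 0.202]
0.27 2096 [0.159 0.178 0.202]
0.29 66 [0.173 0.175 0.182]
0.31 194 [0.173 0.176 0.182]
tester origin proj: front [-0.059  0.202]
t 0.15 tcp [ 0.1598 -0.6039  0.244 ] F [-0.5  0.1 -0.4] w 0.0872
[[ 9.667e-01  2.559e-01 -4.000e-04]
 [ 2.559e-01 -9.667e-01  1.200e-03]
 [-1.000e-04 -1.200e-03 -1.000e+00]]
q [ 1.244  0.412 -0.013  1.597  0.006  1.134 -0.082]
tool shift [ 4.962e-01 -5.450e-01 -4.000e-04] dist 0.7371
rotvec(tool,deg) [-0.07  0.01  8.33]
shift in target-tool axes [ 0.412  -0.6111 -0.001 ]
```

carry_out(steps=[{"xyz":[0.0138,-0.0145,0.001],"hand":-1},{"xyz":[0.0276,-0.029,0.002],"hand":-1},{"xyz":[0.0276,-0.029,0.002],"hand":-1},{"xyz":[0.0276,-0.029,0.002],"hand":-1},{"xyz":[0.0276,-0.029,0.002],"hand":-1},{"xyz":[0.0276,-0.029,0.002],"hand":-1},{"xyz":[0.0276,-0.029,0.002],"hand":-1},{"xyz":[0.0276,-0.029,0.002],"hand":-1},{"xyz":[0.0276,-0.029,0.002],"hand":-1},{"xyz":[0.0276,-0.029,0.002],"hand":-1},{"xyz":[0.0276,-0.029,0.002],"hand":-1},{"xyz":[0.0276,-0.029,0.002],"hand":-1},{"xyz":[0.0276,-0.029,0.002],"hand":-1},{"xyz":[0.0276,-0.029,0.002],"hand":-1},{"xyz":[0.0276,-0.029,0.002],"hand":-1},{"xyz":[0.0276,-0.029,0.002],"hand":-1},{"xyz":[0.0276,-0.029,0.002],"hand":-1},{"xyz":[0.0276,-0.029,0.002],"hand":-1},{"xyz":[0.0276,-0.029,0.002],"hand":-1},{"xyz":[0.0276,-0.029,0.002],"hand":-1}], force=25)

```text
invalid input
```

```bash
python3 - <<'E'
from h import *
st(); plan([.5455,0.099,.2],6.5)
E
```

```text
t 0.15 tcp [ 0.1598 -0.6039  0.244 ] F [-0.5  0.1 -0.4] w 0.0872
[[ 9.667e-01  2.559e-01 -4.000e-04]
 [ 2.559e-01 -9.667e-01  1.200e-03]
 [-1.000e-04 -1.200e-03 -1.000e+00]]
q [ 1.244  0.412 -0.013  1.597  0.006  1.134 -0.082]
tool shift [ 0.5527 -0.5807  0.0447] dist 0.8029
rotvec(tool,deg) [-0.07  0.01  8.33]
shift in target-tool axes [ 0.4628 -0.6547  0.044 ]
```

carry_out(steps=[{"rotation":[0,0,0],"xyz":[0.0138,-0.0145,0.001],"hand":-1}], force=25)

```text
time_s: 0.23
tcp_pos: [0.167, -0.5886, 0.2431]
eef_rot: [[0.968, 0.252, -0.002], [0.252, -0.968, -0.001], [-0.002, 0.0, -1.0]]
wrist_force: [-0.7, -0.1, -0.2]
width: 0.0874
```

carry_out(steps=[{"rotation":[0,0,4.1],"xyz":[0.0226,-0.0319,0.002],"hand":-1},{"rotation":[0,0,4],"xyz":[0.0226,-0.0319,0.002],"hand":-1},{"rotation":[0,0,0],"xyz":[0.0226,-0.0319,0.002],"hand":-1},{"rotation":[0,0,0],"xyz":[0.0226,-0.0319,0.002],"hand":-1},{"rotation":[0,0,0],"xyz":[0.0226,-0.0319,0.002],"hand":-1},{"rotation":[0,0,0],"xyz":[0.0226,-0.0319,0.002],"hand":-1},{"rotation":[0,0,0],"xyz":[0.0226,-0.0319,0.002],"hand":-1},{"rotation":[0,0,0],"xyz":[0.0226,-0.0319,0.002],"hand":-1},{"rotation":[0,0,0],"xyz":[0.0226,-0.0319,0.002],"hand":-1},{"rotation":[0,0,0],"xyz":[0.0226,-0.0319,0.002],"hand":-1},{"rotation":[0,0,0],"xyz":[0.0226,-0.0319,0.002],"hand":-1},{"rotation":[0,0,0],"xyz":[0.0226,-0.0319,0.002],"hand":-1},{"rotation":[0,0,0],"xyz":[0.0226,-0.0319,0.002],"hand":-1},{"rotation":[0,0,0],"xyz":[0.0226,-0.0319,0.002],"hand":-1},{"rotation":[0,0,0],"xyz":[0.0226,-0.0319,0.002],"hand":-1},{"rotation":[0,0,0],"xyz":[0.0226,-0.0319,0.002],"hand":-1},{"rotation":[0,0,0],"xyz":[0.0226,-0.0319,0.002],"hand":-1},{"rotation":[0,0,0],"xyz":[0.0226,-0.0319,0.002],"hand":-1},{"rotation":[0,0,0],"xyz":[0.0226,-0.0319,0.002],"hand":-1},{"rotation":[0,0,0],"xyz":[0.0113,-0.016,0.002],"hand":-1}], force=25)

```text
time_s: 1.9
tcp_pos: [0.5281, 0.0912, 0.2035]
eef_rot: [[0.993, 0.121, 0.001], [0.121, -0.993, 0.002], [0.001, -0.002, -1.0]]
wrist_force: [0.7, 0.1, 1.0]
width: 0.0878
```

```bash
python3 - <<'E'
from h import *
st(); im=snap('wrist','w1'); plan([.5455,0.099,.2],6.5)
E
```

```text
t 1.9 tcp [0.5281 0.0912 0.2035] F [0.7 0.1 1. ] w 0.0878
[[ 9.927e-01  1.207e-01  8.000e-04]
 [ 1.207e-01 -9.927e-01  2.400e-03]
 [ 1.100e-03 -2.200e-03 -1.000e+00]]
q [ 0.14   0.347 -0.5    1.837  0.192  1.004 -1.888]
tool shift [ 0.0174 -0.0035  0.0032] dist 0.0181
rotvec(tool,deg) [-0.22 -0.07  0.58]
shift in target-tool axes [ 0.0174 -0.0036  0.0032]
```

View pics/w1.png

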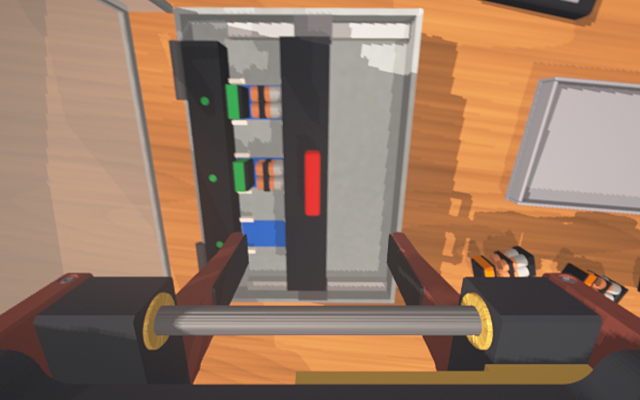

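```bash
python3 - <<'E'
from h import *
im=load('w1'); hsv=cv2.cvtColor(im['color'],cv2.COLOR_RGB2HSV); P=cloud(im)
red=((hsv[...,0]<6)|(hsv[...,0]>174))&(hsv[...,1]>180)&(hsv[...,2]>150); red[230:]=0
q=P[red&(P[...,2]>.08)&(P[...,2]<.1)]; r=rect(q[:,:2]); print(r,np.median(q[:,2]))
g=((hsv[...,0]>45)&(hsv[...,0]<80)&(hsv[...,1]>120)).astype(np.uint8)
for m,nm,z in((g,'green',.06),(((hsv[...,0]>105)&(hsv[...,0]<125)&(hsv[...,1]>150)).astype(np.uint8),'blue',.03)):
    n,l,s,c=cv2.connectedComponentsWithStats(m)
    for i in range(1,n):
        if s[i,4]>80: q=P[l==i]; print(nm,c[i],s[i,4],np.median(q[:,2]),rect(q[abs(q[:,2]-z)<.006][:,:2]))
# tester walls
q=P[(P[...,2]>.05)&(P[...,2]<.058)&(P[...,0]>.35)&(P[...,1]<.25)&(P[...,1]>-.06)]; print(rect(q[:,:2]))
plan([r[0][0],r[0][1],.2],6.5)
E
```

```text
(array([0.54525348, 0.09845551]), np.float32(0.05839482), np.float32(0.012210284), np.float32(6.3784084)) 0.08967600565640571
green [232.21914358 101.14357683] 397 0.06016398726154054 (array([0.60861597, 0.18242824]), np.float32(0.02953232), np.float32(0.011372289), np.float32(7.1603866))
green [238.95327103 174.6635514 ] 321 0.06011148811008221 (array([0.53756873, 0.173452  ]), np.float32(0.02898715), np.float32(0.010468395), np.float32(6.3585396))
blue [264.88612836 232.936853  ] 966 0.03055583216253116 (array([0.46441708, 0.14872647]), np.float32(0.049502578), np.float32(0.03180198), np.float32(97.26995))
(array([0.54044019, 0.1303237 ]), np.float32(0.30544326), np.float32(0.2608473), np.float32(6.360538))
tool shift [ 0.0171 -0.0029  0.0032] dist 0.0177
rotvec(tool,deg) [-0.22 -0.07  0.58]
shift in target-tool axes [ 0.0171 -0.0031  0.0032]
```

carry_out(steps=[{"rotation":[0,0,0.5],"xyz":[0.008,-0.002,0.02],"hand":-1},{"rotation":[0,0,0],"xyz":[0.009,-0.001,0.03],"hand":-1},{"rotation":[0,0,0],"xyz":[0,0,0.03],"hand":-1},{"rotation":[0,0,0],"xyz":[0,0,0.02],"hand":-1},{"rotation":[0,0,0],"xyz":[0,0,0.008],"hand":-1},{"rotation":[0,0,0],"xyz":[0,0,0],"hand":-1},{"rotation":[0,0,0],"xyz":[0,0,0],"hand":-1}], force=25)

```text
time_s: 2.53
tcp_pos: [0.5435, 0.0911, 0.0961]
eef_rot: [[0.994, 0.108, -0.0], [0.108, -0.994, 0.0], [-0.0, -0.0, -1.0]]
wrist_force: [0.5, -0.1, 0.4]
width: 0.0878
```

carry_out(steps=[{"rotation":[0,0,0],"xyz":[0.001,-0.007,0.001],"hand":-1},{"rotation":[0,0,0],"xyz":[0,0,0],"hand":0.9},{"rotation":[0,0,0],"xyz":[0,0,0],"hand":1},{"rotation":[0,0,0],"xyz":[0,0,0],"hand":1},{"rotation":[0,0,0],"xyz":[0,0,0],"hand":1},{"rotation":[0,0,0],"xyz":[0,0,0],"hand":1},{"rotation":[0,0,0],"xyz":[0,0,0],"hand":1},{"rotation":[0,0,0],"xyz":[0,0,0],"hand":1},{"rotation":[0,0,0],"xyz":[0,0,0],"hand":1}], force=25)

```text
time_s: 3.28
tcp_pos: [0.5436, 0.0982, 0.0946]
eef_rot: [[0.994, 0.108, -0.0], [0.108, -0.994, -0.0], [-0.0, 0.0, -1.0]]
wrist_force: [-0.6, -0.7, -0.7]
width: 0.0379
```

carry_out(steps=[{"rotation":[0,0,0],"xyz":[0,0,0],"hand":1},{"rotation":[0,0,0],"xyz":[0,0,0],"hand":1},{"rotation":[0,0,0],"xyz":[0,0,0],"hand":1},{"rotation":[0,0,0],"xyz":[0,0,0],"hand":1},{"rotation":[0,0,0],"xyz":[0,0,0],"hand":1},{"rotation":[0,0,0],"xyz":[0,0,0],"hand":1}], force=25)

```text
time_s: 3.78
tcp_pos: [0.5437, 0.0981, 0.0946]
eef_rot: [[0.994, 0.109, -0.0], [0.109, -0.994, -0.0], [-0.0, 0.0, -1.0]]
wrist_force: [1.1, -1.1, -0.6]
width: 0.0138
```

carry_out(steps=[{"rotation":[0,0,0],"xyz":[0,0.005,0],"hand":1},{"rotation":[0,0,0],"xyz":[0,0.01,0],"hand":1},{"rotation":[0,0,0],"xyz":[0,0.01,0],"hand":1},{"rotation":[0,0,0],"xyz":[0,0.01,0],"hand":1},{"rotation":[0,0,0],"xyz":[0,0.01,0],"hand":1},{"rotation":[0,0,0],"xyz":[0,0.006,0],"hand":1},{"rotation":[0,0,0],"xyz":[0,0.002,0],"hand":1},{"rotation":[0,0,0],"xyz":[0,0,0],"hand":1},{"rotation":[0,0,0],"xyz":[0,0,0],"hand":1},{"rotation":[0,0,0],"xyz":[0,0,0],"hand":1}], force=25)

```text
time_s: 4.62
tcp_pos: [0.5492, 0.0498, 0.0946]
eef_rot: [[0.994, 0.111, 0.0], [0.111, -0.994, 0.006], [0.001, -0.006, -1.0]]
wrist_force: [0.6, 16.7, -6.0]
width: 0.0136
```

carry_out(steps=[{"rotation":[0,0,0],"xyz":[0,-0.002,0],"hand":-0.14},{"rotation":[0,0,0],"xyz":[0,0,0],"hand":-0.14},{"rotation":[0,0,0],"xyz":[0,0,0],"hand":-0.14},{"rotation":[0,0,0],"xyz":[0,0,0],"hand":-0.14},{"rotation":[0,0,0],"xyz":[0,0,-0.02],"hand":-0.14},{"rotation":[0,0,0],"xyz":[0,0,-0.03],"hand":-0.14},{"rotation":[0,0,-6],"xyz":[0,0,-0.03],"hand":-0.14},{"rotation":[0,0,-7],"xyz":[0,0,-0.03],"hand":-0.14},{"rotation":[0,0,-7],"xyz":[0,0,-0.02],"hand":-0.14},{"rotation":[0,0,-7],"xyz":[0,0,0],"hand":-0.14},{"rotation":[0,0,-7],"xyz":[0,0,0],"hand":-0.14},{"rotation":[0,0,-7],"xyz":[0,0,0],"hand":-0.14},{"rotation":[0,0,-7],"xyz":[0,0,0],"hand":-0.14},{"rotation":[0,0,-7],"xyz":[0,0,0],"hand":-0.14},{"rotation":[0,0,-7],"xyz":[0,0,0],"hand":-0.14},{"rotation":[0,0,-7],"xyz":[0,0,0],"hand":-0.14},{"rotation":[0,0,-7],"xyz":[0,0,0],"hand":-0.14},{"rotation":[0,0,-7],"xyz":[0,0,0],"hand":-0.14},{"rotation":[0,0,-7],"xyz":[0,0,0],"hand":-0.14},{"rotation":[0,0,0],"xyz":[0,0,0],"hand":-0.14}], force=25)

```text
time_s: 6.28
tcp_pos: [0.5492, 0.0463, 0.2245]
eef_rot: [[-0.112, 0.994, -0.0], [0.994, 0.112, -0.001], [-0.001, -0.0, -1.0]]
wrist_force: [-0.2, -1.2, -0.4]
width: 0.05
```

```bash
python3 - <<'E'
from h import *
st(); im=snap('wrist','w2'); snap('scene','s2')
plan([.61,0.15,.2],96.5)
E
```

```text
t 6.28 tcp [0.5492 0.0463 0.2245] F [-0.2 -1.2 -0.4] w 0.05
[[-1.125e-01  9.937e-01 -4.000e-04]
 [ 9.937e-01  1.125e-01 -7.000e-04]
 [-7.000e-04 -5.000e-04 -1.000e+00]]
q [ 0.459  0.426 -0.827  1.762  0.348  1.108 -0.37 ]
tool shift [0.0965 0.0711 0.0245] dist 0.1224
rotvec(tool,deg) [-0.02  0.02 -0.58]
shift in target-tool axes [0.0958 0.0721 0.0245]
```

View pics/w2.png

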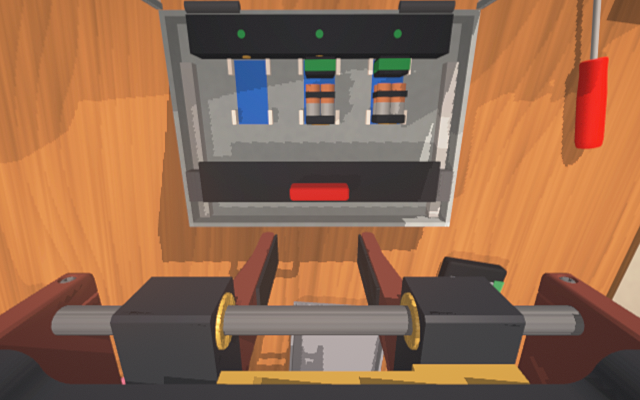

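The wrist view shows the carriage open, the two green packs at (320,90) and (390,90), and the empty blue mat at (252,92).

```bash
python3 - <<'E'
from h import *
im=load('w2'); hsv=cv2.cvtColor(im['color'],cv2.COLOR_RGB2HSV); P=cloud(im)
yaw=np.radians(6.4); tx=np.array([-np.sin(yaw),np.cos(yaw)]); ty=-np.array([np.cos(yaw),np.sin(yaw)])
B=((hsv[...,0]>105)&(hsv[...,0]<125)&(hsv[...,1]>150)).astype(np.uint8)
n,l,s,c=cv2.connectedComponentsWithStats(B)
for i in range(1,n):
    if s[i,4]>80: q=P[l==i]; print('blue',c[i],s[i],np.median(q[:,2]),rect(q[:,:2]))
for u0,u1 in((300,340),(370,412)):
    q=P[56:130,u0:u1].reshape(-1,3); q=q[(q[:,2]>.052)&(q[:,2]<.063)]; 
    # exclude block: v<58
    print('pack',rect(q[:,:2]),'a',np.percentile(q[:,:2]@tx,[1,99]),'b',np.percentile(q[:,:2]@ty,[1,99]))
q=P[20:50,200:440].reshape(-1,3); q=q[(q[:,2]>.055)&(q[:,2]<.065)]; print('block',rect(q[:,:2]))
r=((hsv[...,0]<6)|(hsv[...,0]>174))&(hsv[...,1]>180)&(P[...,2]>.08)&(P[...,2]<.1); print('fin',rect(P[r][:,:2]))
q=P[((P[...,2]>.05)&(P[...,2]<.058))&(P[...,1]<.3)&(P[...,0]>.35)&(P[...,1]>-.06)]; print('walls',rect(q[:,:2]))
im=load('top0')
E
```

```text
blue [251.29184549  91.69420601] [ 235   61   33   63 1864] 0.03051846049428128 (array([0.49253076, 0.14349995]), np.float32(0.08935123), np.float32(0.064103164), np.float32(6.4126906))
blue [315.32673267  82.20792079] [304  71  30  36 202] 0.030540272086161946 (array([0.53443091, 0.14762885]), np.float32(0.039609455), np.float32(0.03310729), np.float32(84.43581))
blue [382.99061033  82.79812207] [371  75  32  36 213] 0.03041731227190847 (array([0.61102496, 0.15601134]), np.float32(0.035899393), np.float32(0.033300206), np.float32(93.07931))
pack (array([0.53893146, 0.14850789]), np.float32(0.06420557), np.float32(0.030469872), np.float32(96.47273)) a [0.05663875 0.11924542] b [-0.56714418 -0.53787675]
pack (array([0.61086224, 0.1570562 ]), np.float32(0.06304297), np.float32(0.030778665), np.float32(96.634834)) a [0.05767548 0.11925287] b [-0.63918134 -0.60959395]
block (array([0.53275336, 0.198423  ]), np.float32(0.23065642), np.float32(0.025650293), np.float32(6.380465))
fin (array([0.54934357, 0.05151938]), np.float32(0.05887144), np.float32(0.013946596), np.float32(6.416327))
walls (array([0.54231982, 0.11456541]), np.float32(0.3052403), np.float32(0.22732279), np.float32(6.4444036))
```

```bash
python3 - <<'E'
from h import *
im=load('w2'); hsv=cv2.cvtColor(im['color'],cv2.COLOR_RGB2HSV)
B=((hsv[...,0]>105)&(hsv[...,0]<125)&(hsv[...,1]>150)).astype(np.uint8)
n,l,s,c=cv2.connectedComponentsWithStats(B)
i=[i for i in range(1,n) if s[i,4]>1000][0]
v,u=np.nonzero(l==i); q=np.array([onz(im,a,b,.0305)[:2] for a,b in zip(u,v)]); print(rect(q))
yaw=np.radians(6.4); tx=np.array([-np.sin(yaw),np.cos(yaw)]); ty=-np.array([np.cos(yaw),np.sin(yaw)])
c3=rect(q)[0]; print('a,b',c3@tx,c3@ty)
c2=c3+0.074*-ty; print('c1/c2/c3',c3,c2,c2-.074*ty)
plan([.611,.157,.2],96.4)
E
```

```text
(array([0.4647435 , 0.14029349]), np.float32(0.06386116), np.float32(0.03286828), np.float32(96.472916))
a,b 0.08761470552556562 -0.4774855459483628
c1/c2/c3 [0.4647435  0.14029349] [0.53828233 0.14854219] [0.61182115 0.15679089]
tool shift [0.1034 0.0729 0.0245] dist 0.1288
rotvec(tool,deg) [-0.02  0.02 -0.48]
shift in target-tool axes [0.1028 0.0737 0.0245]
```

carry_out(steps=[{"rotation":[0,0,-0.5],"xyz":[0.02,0.014,0],"hand":-0.14},{"rotation":[0,0,0],"xyz":[0.026,0.02,0.01],"hand":-0.14},{"rotation":[0,0,0],"xyz":[0.026,0.02,0.02],"hand":-0.14},{"rotation":[0,0,0],"xyz":[0.02,0.014,0.02],"hand":-0.14},{"rotation":[0,0,0],"xyz":[0.011,0.006,0.02],"hand":-0.14},{"rotation":[0,0,0],"xyz":[0,0,0.01],"hand":-0.14},{"rotation":[0,0,0],"xyz":[0,0,0],"hand":-0.14},{"rotation":[0,0,0],"xyz":[0,0,0],"hand":-0.14}], force=25)

```text
time_s: 7.05
tcp_pos: [0.6105, 0.1572, 0.1445]
eef_rot: [[-0.115, 0.993, -0.001], [0.993, 0.115, -0.001], [-0.001, -0.001, -1.0]]
wrist_force: [1.2, -0.6, 0.4]
width: 0.0502
```

```bash
python3 - <<'E'
from h import *
st(); plan([.611,.157,.057],96.4)
E
```

```text
t 7.05 tcp [0.6105 0.1572 0.1445] F [ 1.2 -0.6  0.4] w 0.0502
[[-0.1149  0.9934 -0.001 ]
 [ 0.9934  0.1149 -0.0012]
 [-0.0011 -0.0011 -1.    ]]
q [ 0.18   0.637 -0.75   1.647  0.485  1.055 -0.603]
tool shift [-0.0002  0.0005  0.0875] dist 0.0875
rotvec(tool,deg) [-0.07  0.06  0.2 ]
shift in target-tool axes [-0.0002  0.0004  0.0875]
```

carry_out(steps=[{"rotation":[0,0,0],"xyz":[0,0,0.025],"hand":-0.14},{"rotation":[0,0,0],"xyz":[0,0,0.03],"hand":-0.14},{"rotation":[0,0,0],"xyz":[0,0,0.02],"hand":-0.14},{"rotation":[0,0,0],"xyz":[0,0,0.0125],"hand":-0.14},{"rotation":[0,0,0],"xyz":[0,0,0],"hand":-0.14},{"rotation":[0,0,0],"xyz":[0,0,0],"hand":1},{"rotation":[0,0,0],"xyz":[0,0,0],"hand":1},{"rotation":[0,0,0],"xyz":[0,0,0],"hand":1},{"rotation":[0,0,0],"xyz":[0,0,0],"hand":1},{"rotation":[0,0,0],"xyz":[0,0,0],"hand":1},{"rotation":[0,0,0],"xyz":[0,0,0],"hand":1},{"rotation":[0,0,0],"xyz":[0,0,0],"hand":1},{"rotation":[0,0,0],"xyz":[0,0,-0.01],"hand":1},{"rotation":[0,0,0],"xyz":[0,0,-0.02],"hand":1},{"rotation":[0,0,0],"xyz":[0,0,-0.03],"hand":1},{"rotation":[0,0,0],"xyz":[0,0,-0.03],"hand":1},{"rotation":[0,0,0],"xyz":[0,0,-0.01],"hand":1}], force=25)

```text
time_s: 8.47
tcp_pos: [0.6123, 0.1597, 0.1622]
eef_rot: [[-0.118, 0.993, 0.005], [0.993, 0.118, 0.002], [0.001, 0.005, -1.0]]
wrist_force: [-0.7, 0.6, -0.1]
width: 0.0297
```

```bash
python3 - <<'E'
from h import *
st(); plan([.640,-.235,.15],92.4)
E
```

```text
t 8.47 tcp [0.6123 0.1597 0.1622] F [-0.7  0.6 -0.1] w 0.0297
[[-0.1175  0.9931  0.0053]
 [ 0.9931  0.1175  0.0019]
 [ 0.0013  0.0054 -1.    ]]
q [ 0.185  0.619 -0.762  1.631  0.473  1.079 -0.593]
tool shift [-0.3953 -0.0189  0.0116] dist 0.3959
rotvec(tool,deg) [ 0.31 -0.08  4.35]
shift in target-tool axes [-0.3955  0.0112  0.0122]
```

carry_out(steps=[{"rotation":[0,0,4.3],"xyz":[-0.015,0.001,0],"hand":1},{"rotation":[0,0,0],"xyz":[-0.03,0.001,0],"hand":1},{"rotation":[0,0,0],"xyz":[-0.035,0.001,0],"hand":1},{"rotation":[0,0,0],"xyz":[-0.035,0.001,0],"hand":1},{"rotation":[0,0,0],"xyz":[-0.035,0.001,0],"hand":1},{"rotation":[0,0,0],"xyz":[-0.035,0.001,0],"hand":1},{"rotation":[0,0,0],"xyz":[-0.035,0.001,0],"hand":1},{"rotation":[0,0,0],"xyz":[-0.035,0.001,0],"hand":1},{"rotation":[0,0,0],"xyz":[-0.035,0.001,0],"hand":1},{"rotation":[0,0,0],"xyz":[-0.035,0.001,0.005],"hand":1},{"rotation":[0,0,0],"xyz":[-0.035,0.001,0.01],"hand":1},{"rotation":[0,0,0],"xyz":[-0.025,0,0.01],"hand":1},{"rotation":[0,0,0],"xyz":[-0.01,0,0.01],"hand":1},{"rotation":[0,0,0],"xyz":[0,0,0.01],"hand":1},{"rotation":[0,0,0],"xyz":[0,0,0],"hand":1}], force=25)

```text
time_s: 9.72
tcp_pos: [0.6383, -0.2342, 0.1096]
eef_rot: [[-0.042, 0.999, -0.003], [0.999, 0.042, 0.002], [0.002, -0.003, -1.0]]
wrist_force: [0.4, 1.0, -0.8]
width: 0.0299
```

```bash
python3 - <<'E'
from h import *
st(); plan([.640,-.24,.034],92.4)
E
```

```text
t 9.72 tcp [ 0.6383 -0.2342  0.1096] F [ 0.4  1.  -0.8] w 0.0299
[[-0.0425  0.9991 -0.0033]
 [ 0.9991  0.0425  0.0023]
 [ 0.0024 -0.0032 -1.    ]]
q [ 0.711  0.734 -0.676  1.539  0.502  1.052 -0.052]
tool shift [-0.006   0.0017  0.0755] dist 0.0758
rotvec(tool,deg) [-0.18 -0.14  0.04]
shift in target-tool axes [-0.0058  0.0015  0.0756]
```

carry_out(steps=[{"rotation":[0,0,0],"xyz":[-0.005,-0.003,0.02],"hand":1},{"rotation":[0,0,0],"xyz":[-0.001,-0.0025,0.025],"hand":1},{"rotation":[0,0,0],"xyz":[0,0,0.02],"hand":1},{"rotation":[0,0,0],"xyz":[0,0,0.0105],"hand":1},{"rotation":[0,0,0],"xyz":[0,0,0],"hand":1},{"rotation":[0,0,0],"xyz":[0,0,0],"hand":0.09},{"rotation":[0,0,0],"xyz":[0,0,0],"hand":0.09},{"rotation":[0,0,0],"xyz":[0,0,0],"hand":0.09},{"rotation":[0,0,0],"xyz":[0,0,0],"hand":0.09},{"rotation":[0,0,0],"xyz":[0,0,-0.02],"hand":0.09},{"rotation":[0,0,0],"xyz":[0,0,-0.03],"hand":0.09},{"rotation":[0,0,0],"xyz":[0,0,-0.035],"hand":-0.14},{"rotation":[0,0,0],"xyz":[0,0,-0.03],"hand":-0.14},{"rotation":[0,0,0],"xyz":[0,0,0],"hand":-0.14}], force=25)

```text
time_s: 10.88
tcp_pos: [0.6379, -0.242, 0.1596]
eef_rot: [[-0.042, 0.999, 0.01], [0.999, 0.042, -0.003], [-0.004, 0.01, -1.0]]
wrist_force: [0.4, 1.0, 1.3]
width: 0.0495
```

```bash
python3 - <<'E'
from h import *
st(); plan([.539,.1485,.145],96.4); snap('top','t3')
E
```

```text
t 10.88 tcp [ 0.6379 -0.242   0.1596] F [0.4 1.  1.3] w 0.0495
[[-0.0421  0.9991  0.0101]
 [ 0.9991  0.0421 -0.0031]
 [-0.0035  0.01   -0.9999]]
q [ 0.736  0.681 -0.701  1.506  0.47   1.117 -0.017]
tool shift [ 0.3944 -0.0825  0.0124] dist 0.4031
rotvec(tool,deg) [ 0.56  0.22 -3.99]
shift in target-tool axes [ 0.3991 -0.0548  0.0146]
```

View pics/t3.png

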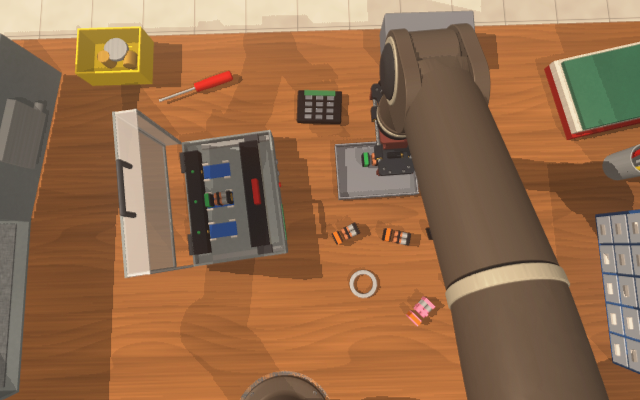

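The first green pack is in the tray at (370,160). Next is the middle green pack at (217,199).

carry_out(steps=[{"rotation":[0.3,0.2,-4],"xyz":[0.015,-0.002,0],"hand":-0.14},{"rotation":[0.2,0,0],"xyz":[0.03,-0.005,0],"hand":-0.14},{"rotation":[0,0,0],"xyz":[0.035,-0.005,0],"hand":-0.14},{"rotation":[0,0,0],"xyz":[0.035,-0.005,0],"hand":-0.14},{"rotation":[0,0,0],"xyz":[0.035,-0.005,0],"hand":-0.14},{"rotation":[0,0,0],"xyz":[0.035,-0.005,0],"hand":-0.14},{"rotation":[0,0,0],"xyz":[0.035,-0.005,0],"hand":-0.14},{"rotation":[0,0,0],"xyz":[0.035,-0.005,0],"hand":-0.14},{"rotation":[0,0,0],"xyz":[0.035,-0.005,0],"hand":-0.14},{"rotation":[0,0,0],"xyz":[0.035,-0.005,0],"hand":-0.14},{"rotation":[0,0,0],"xyz":[0.035,-0.005,0],"hand":-0.14},{"rotation":[0,0,0],"xyz":[0.025,-0.003,0],"hand":-0.14},{"rotation":[0,0,0],"xyz":[0.014,-0.002,0],"hand":-0.14},{"rotation":[0,0,0],"xyz":[0,0,0],"hand":-0.14},{"rotation":[0,0,0],"xyz":[0,0,0],"hand":-0.14}], force=25)

```text
time_s: 12.18
tcp_pos: [0.5338, 0.1487, 0.1532]
eef_rot: [[-0.114, 0.993, -0.009], [0.994, 0.114, 0.002], [0.003, -0.009, -1.0]]
wrist_force: [-0.8, -1.0, -0.4]
width: 0.0502
```

```bash
python3 - <<'E'
from h import *
st(); plan([.539,.1485,.057],96.4)
E
```

```text
t 12.18 tcp [0.5338 0.1487 0.1532] F [-0.8 -1.  -0.4] w 0.0502
[[-0.1136  0.9935 -0.0093]
 [ 0.9935  0.1137  0.0021]
 [ 0.0032 -0.009  -1.    ]]
q [ 0.244  0.522 -0.804  1.823  0.435  0.992 -0.627]
tool shift [-0.0011  0.006   0.0961] dist 0.0963
rotvec(tool,deg) [-0.52 -0.18  0.13]
shift in target-tool axes [-0.0008  0.0052  0.0962]
```

carry_out(steps=[{"rotation":[-0.5,-0.2,0],"xyz":[-0.001,0.0052,0.02],"hand":-0.14},{"rotation":[0,0,0],"xyz":[0,0,0.035],"hand":-0.14},{"rotation":[0,0,0],"xyz":[0,0,0.028],"hand":-0.14},{"rotation":[0,0,0],"xyz":[0,0,0.013],"hand":-0.14},{"rotation":[0,0,0],"xyz":[0,0,0],"hand":-0.14},{"rotation":[0,0,0],"xyz":[0,0,0],"hand":1},{"rotation":[0,0,0],"xyz":[0,0,0],"hand":1},{"rotation":[0,0,0],"xyz":[0,0,0],"hand":1},{"rotation":[0,0,0],"xyz":[0,0,0],"hand":1},{"rotation":[0,0,0],"xyz":[0,0,0],"hand":1},{"rotation":[0,0,0],"xyz":[0,0,0],"hand":1},{"rotation":[0,0,0],"xyz":[0,0,0],"hand":1},{"rotation":[0,0,0],"xyz":[0,0,-0.01],"hand":1},{"rotation":[0,0,0],"xyz":[0,0,-0.02],"hand":1},{"rotation":[0,0,0],"xyz":[0,0,-0.03],"hand":1},{"rotation":[0,0,0],"xyz":[0,0,-0.03],"hand":1},{"rotation":[0,0,0],"xyz":[0,0,-0.01],"hand":1}], force=25)

```text
time_s: 13.6
tcp_pos: [0.5406, 0.1494, 0.1621]
eef_rot: [[-0.113, 0.994, 0.005], [0.994, 0.113, 0.002], [0.001, 0.005, -1.0]]
wrist_force: [0.6, 0.7, -0.8]
width: 0.0299
```

```bash
python3 - <<'E'
from h import *
st(); plan([.580,-.24,.11],92.4)
E
```

```text
t 13.6 tcp [0.5406 0.1494 0.1621] F [ 0.6  0.7 -0.8] w 0.0299
[[-0.1125  0.9936  0.005 ]
 [ 0.9936  0.1125  0.0017]
 [ 0.0011  0.0052 -1.    ]]
q [ 0.245  0.514 -0.807  1.81   0.437  1.    -0.625]
tool shift [-0.3914 -0.0049  0.0516] dist 0.3948
rotvec(tool,deg) [ 0.29 -0.08  4.06]
shift in target-tool axes [-0.3907  0.0231  0.0521]
```

carry_out(steps=[{"rotation":[0.3,0,4.1],"xyz":[-0.015,0.001,0],"hand":1},{"rotation":[0,0,0],"xyz":[-0.03,0.002,0],"hand":1},{"rotation":[0,0,0],"xyz":[-0.035,0.002,0],"hand":1},{"rotation":[0,0,0],"xyz":[-0.035,0.002,0],"hand":1},{"rotation":[0,0,0],"xyz":[-0.035,0.002,0],"hand":1},{"rotation":[0,0,0],"xyz":[-0.035,0.002,0],"hand":1},{"rotation":[0,0,0],"xyz":[-0.035,0.002,0],"hand":1},{"rotation":[0,0,0],"xyz":[-0.035,0.002,0],"hand":1},{"rotation":[0,0,0],"xyz":[-0.035,0.002,0],"hand":1},{"rotation":[0,0,0],"xyz":[-0.035,0.002,0.01],"hand":1},{"rotation":[0,0,0],"xyz":[-0.035,0.002,0.01],"hand":1},{"rotation":[0,0,0],"xyz":[-0.02,0.001,0.01],"hand":1},{"rotation":[0,0,0],"xyz":[-0.01,0.001,0.01],"hand":1},{"rotation":[0,0,0],"xyz":[0,0,0.01],"hand":1},{"rotation":[0,0,0],"xyz":[0,0,0],"hand":1}], force=25)

```text
time_s: 14.85
tcp_pos: [0.5777, -0.2382, 0.1049]
eef_rot: [[-0.042, 0.999, -0.008], [0.999, 0.042, 0.003], [0.003, -0.008, -1.0]]
wrist_force: [-1.3, 1.1, -1.6]
width: 0.03
```

```bash
python3 - <<'E'
from h import *
st(); plan([.580,-.24,.034],92.4)
E
```

```text
t 14.85 tcp [ 0.5777 -0.2382  0.1049] F [-1.3  1.1 -1.6] w 0.03
[[-0.0418  0.9991 -0.0082]
 [ 0.9991  0.0418  0.0025]
 [ 0.0029 -0.0081 -1.    ]]
q [ 0.784  0.662 -0.685  1.687  0.487  0.979 -0.038]
tool shift [-0.0021  0.0028  0.0708] dist 0.0709
rotvec(tool,deg) [-0.47 -0.17 -0.01]
shift in target-tool axes [-0.0019  0.0022  0.0709]
```

Lower and release. Then rise and look at the waiting packs.

carry_out(steps=[{"rotation":[-0.4,0,0],"xyz":[-0.002,0.002,0.02],"hand":1},{"rotation":[0,0,0],"xyz":[0,0,0.025],"hand":1},{"rotation":[0,0,0],"xyz":[0,0,0.018],"hand":1},{"rotation":[0,0,0],"xyz":[0,0,0.008],"hand":1},{"rotation":[0,0,0],"xyz":[0,0,0],"hand":1},{"rotation":[0,0,0],"xyz":[0,0,0],"hand":0.09},{"rotation":[0,0,0],"xyz":[0,0,0],"hand":0.09},{"rotation":[0,0,0],"xyz":[0,0,0],"hand":0.09},{"rotation":[0,0,0],"xyz":[0,0,0],"hand":0.09},{"rotation":[0,0,0],"xyz":[0,0,-0.02],"hand":0.09},{"rotation":[0,0,0],"xyz":[0,0,-0.035],"hand":0.09},{"rotation":[0,0,0],"xyz":[-0.02,-0.02,-0.04],"hand":-0.3},{"rotation":[0,0,0],"xyz":[-0.02,-0.03,-0.04],"hand":-0.3},{"rotation":[0,0,0],"xyz":[-0.02,-0.03,-0.03],"hand":-0.3},{"rotation":[0,0,0],"xyz":[-0.02,-0.03,0],"hand":-0.3},{"rotation":[0,0,0],"xyz":[-0.02,-0.03,0],"hand":-0.3},{"rotation":[0,0,0],"xyz":[0,0,0],"hand":-0.3},{"rotation":[0,0,0],"xyz":[0,0,0],"hand":-0.3}], force=25)

```text
time_s: 16.35
tcp_pos: [0.4557, -0.34, 0.1835]
eef_rot: [[-0.036, 0.999, 0.002], [0.999, 0.036, -0.002], [-0.002, 0.002, -1.0]]
wrist_force: [0.6, 0.2, -0.6]
width: 0.0568
```

```bash
python3 - <<'E'
from h import *
st(); snap('wrist','w4'); im=snap('scene','s4'); packs(im,region=(0.3,0.75,-0.5,-0.08))
E
```

```text
t 16.35 tcp [ 0.4557 -0.34    0.1835] F [ 0.6  0.2 -0.6] w 0.0568
[[-0.0356  0.9994  0.0018]
 [ 0.9994  0.0356 -0.0018]
 [-0.0019  0.0017 -1.    ]]
q [ 1.116  0.483 -0.752  1.77   0.379  1.036  0.261]
comp px [224. 163.] 126 c [ 0.3474 -0.4203] L [0.051 0.03 ] ang 170.4 zmed 0.0289
comp px [262. 187.] 140 c [ 0.4344 -0.294 ] L [0.041 0.029] ang 75.3 zmed 0.0286
comp px [235. 187.] 73 c [ 0.4444 -0.3694] L [0.036 0.017] ang 13.1 zmed 0.0296
comp px [222. 189.] 143 c [ 0.4535 -0.4046] L [0.04  0.035] ang 108.0 zmed 0.0287
comp px [274. 190.] 73 c [ 0.4429 -0.2581] L [0.033 0.017] ang 167.9 zmed 0.0299
comp px [317. 191.] 72 c [ 0.4397 -0.1354] L [0.032 0.017] ang 23.8 zmed 0.0299
comp px [305. 195.] 144 c [ 0.4544 -0.1691] L [0.041 0.032] ang 116.8 zmed 0.0289
comp px [196. 202.] 170 c [ 0.5121 -0.4607] L [0.038 0.037] ang 138.6 zmed 0.0381
comp px [269. 242.] 574 c [ 0.6068 -0.2395] L [0.2   0.147] ang 92.1 zmed 0.0242
comp px [194. 230.] 277 c [ 0.5985 -0.4472] L [0.076 0.03 ] ang 0.2 zmed 0.0267
comp px [269. 230.] 178 c [ 0.5829 -0.2489] L [0.039 0.03 ] ang 93.8 zmed 0.0331
comp px [283. 230.] 88 c [ 0.58   -0.2131] L [0.032 0.017] ang 3.4 zmed 0.0344
comp px [266. 247.] 198 c [ 0.6357 -0.2493] L [0.039 0.03 ] ang 95.2 zmed 0.0325
comp px [280. 247.] 95 c [ 0.6333 -0.2133] L [0.031 0.017] ang 4.0 zmed 0.034
comp px [314. 291.] 156 c [ 0.7433 -0.1172] L [0.074 0.016] ang 87.2 zmed 0.0213
```

View pics/w4.png

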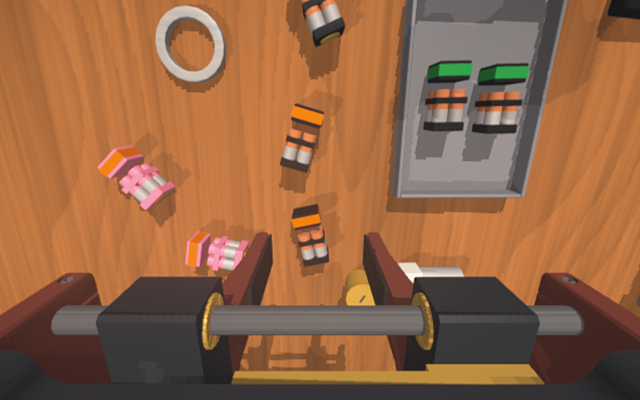

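View pics/s4.png

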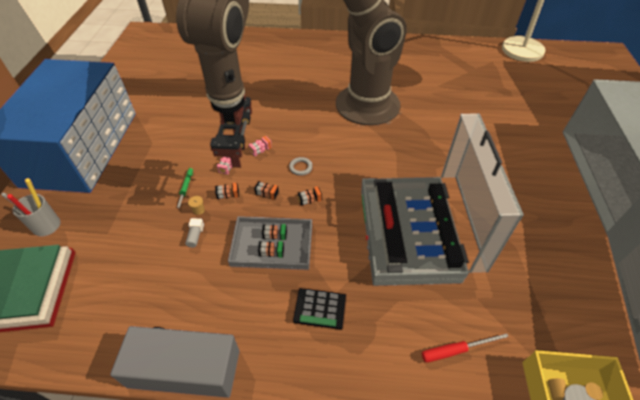

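```bash
python3 - <<'E'
from h import *
packs(load('w4'),region=(0.3,0.56,-0.5,-0.08)); plan([.4496,-.394,.12],104.5)
E
```

```text
comp px [323.  18.] 1308 c [ 0.4541 -0.1727] L [0.037 0.03 ] ang 114.2 zmed 0.0291
comp px [406. 101.] 1178 c [ 0.5401 -0.2507] L [0.188 0.018] ang 96.7 zmed 0.0243
comp px [307. 115.] 541 c [ 0.4419 -0.2613] L [0.03  0.017] ang 165.6 zmed 0.03
comp px [298. 150.] 1094 c [ 0.4331 -0.2966] L [0.04 0.03] ang 76.5 zmed 0.0292
comp px [306. 219.] 476 c [ 0.4433 -0.3722] L [0.031 0.017] ang 13.6 zmed 0.0297
comp px [313. 247.] 884 c [ 0.4521 -0.4071] L [0.039 0.03 ] ang 104.3 zmed 0.029
comp px [195. 251.] 486 c [ 0.3153 -0.4178] L [0.032 0.018] ang 80.2 zmed 0.0296
comp px [224. 256.] 806 c [ 0.351  -0.4237] L [0.04  0.031] ang 169.7 zmed 0.0288
comp px [359. 292.] 652 c [ 0.509  -0.4587] L [0.034 0.028] ang 2.3 zmed 0.0385
tool shift [-0.0563 -0.0112  0.0634] dist 0.0855
rotvec(tool,deg) [  0.18   0.04 -12.16]
shift in target-tool axes [-0.0528 -0.0226  0.0634]
```

carry_out(steps=[{"rotation":[0,0,-6],"xyz":[-0.005,-0.002,0],"hand":-0.2},{"rotation":[0,0,-6],"xyz":[-0.015,-0.006,0.01],"hand":-0.2},{"rotation":[0,0,0],"xyz":[-0.017,-0.007,0.02],"hand":-0.2},{"rotation":[0,0,0],"xyz":[-0.017,-0.007,0.02],"hand":-0.2},{"rotation":[0,0,0],"xyz":[0,0,0.015],"hand":-0.2},{"rotation":[0,0,0],"xyz":[0,0,0],"hand":-0.2},{"rotation":[0,0,0],"xyz":[0,0,0],"hand":-0.2}], force=25)

```text
time_s: 17.03
tcp_pos: [0.4482, -0.3929, 0.1173]
eef_rot: [[-0.25, 0.968, 0.002], [0.968, 0.25, 0.002], [0.002, 0.002, -1.0]]
wrist_force: [-0.1, 0.3, 0.1]
width: 0.0527
```

```bash
python3 - <<'E'
from h import *
st();plan([.449,-.395,.027],104.2)
im=snap('wrist','w5'); packs(im,region=(0.3,0.56,-0.5,-0.08))
E
```

```text
t 17.03 tcp [ 0.4482 -0.3929  0.1173] F [-0.1  0.3  0.1] w 0.0527
[[-0.25    0.9682  0.0017]
 [ 0.9682  0.25    0.0024]
 [ 0.0019  0.0022 -1.    ]]
q [ 1.165  0.614 -0.738  1.758  0.489  0.962  0.483]
tool shift [-0.0024  0.      0.0903] dist 0.0903
rotvec(tool,deg) [ 0.13 -0.11  0.28]
shift in target-tool axes [-0.0022  0.0002  0.0903]
comp px [473.  95.] 1742 c [ 0.541  -0.2754] L [0.14  0.019] ang 98.3 zmed 0.024
comp px [354.  46.] 1219 c [ 0.4419 -0.2617] L [0.03  0.017] ang 166.3 zmed 0.0299
comp px [330.  91.] 2142 c [ 0.433  -0.2969] L [0.04 0.03] ang 76.2 zmed 0.0292
comp px [318. 189.] 799 c [ 0.443  -0.3723] L [0.03  0.017] ang 14.4 zmed 0.03
comp px [160. 202.] 939 c [ 0.3151 -0.4175] L [0.031 0.018] ang 79.7 zmed 0.0298
comp px [201. 218.] 1671 c [ 0.3507 -0.4244] L [0.04  0.031] ang 169.9 zmed 0.029
comp px [318. 228.] 1491 c [ 0.4518 -0.4072] L [0.039 0.029] ang 103.7 zmed 0.0291
comp px [357. 293.] 524 c [ 0.5006 -0.4575] L [0.022 0.019] ang 23.8 zmed 0.0383
```

carry_out(steps=[{"rotation":[0,0,0],"xyz":[-0.002,0,0.02],"hand":-0.2},{"rotation":[0,0,0],"xyz":[0,0,0.03],"hand":-0.2},{"rotation":[0,0,0],"xyz":[0,0,0.028],"hand":-0.2},{"rotation":[0,0,0],"xyz":[0,0,0.012],"hand":-0.2},{"rotation":[0,0,0],"xyz":[0,0,0],"hand":-0.2},{"rotation":[0,0,0],"xyz":[0,0,0],"hand":1},{"rotation":[0,0,0],"xyz":[0,0,0],"hand":1},{"rotation":[0,0,0],"xyz":[0,0,0],"hand":1},{"rotation":[0,0,0],"xyz":[0,0,0],"hand":1},{"rotation":[0,0,0],"xyz":[0,0,0],"hand":1},{"rotation":[0,0,0],"xyz":[0,0,0],"hand":1},{"rotation":[0,0,0],"xyz":[0,0,0],"hand":1},{"rotation":[0,0,0],"xyz":[0,0,-0.01],"hand":1},{"rotation":[0,0,0],"xyz":[0,0,-0.025],"hand":1},{"rotation":[0,0,0],"xyz":[0,0,-0.035],"hand":1},{"rotation":[0,0,0],"xyz":[0,0,-0.035],"hand":1},{"rotation":[0,0,0],"xyz":[0,0,-0.035],"hand":1},{"rotation":[0,0,0],"xyz":[0,0,-0.01],"hand":1}], force=25)

```text
time_s: 18.58
tcp_pos: [0.4493, -0.3976, 0.1838]
eef_rot: [[-0.248, 0.969, 0.007], [0.969, 0.248, -0.004], [-0.006, 0.006, -1.0]]
wrist_force: [1.5, -0.2, -1.5]
width: 0.03
```

```bash
python3 - <<'E'
from h import *
st();plan([.6118,.1560,.16],96.4)
E
```

```text
t 18.58 tcp [ 0.4493 -0.3976  0.1838] F [ 1.5 -0.2 -1.5] w 0.03
[[-0.2477  0.9688  0.007 ]
 [ 0.9688  0.2477 -0.0044]
 [-0.006   0.0057 -1.    ]]
q [ 1.201  0.543 -0.781  1.696  0.427  1.072  0.536]
tool shift [0.4962 0.2944 0.0225] dist 0.5774
rotvec(tool,deg) [0.35 0.32 7.94]
shift in target-tool axes [0.532  0.2232 0.0238]
```

carry_out(steps=[{"rotation":[0.3,0.3,4],"xyz":[0.012,0.005,0],"hand":1},{"rotation":[0,0,4],"xyz":[0.025,0.01,0],"hand":1},{"rotation":[0,0,0],"xyz":[0.035,0.0147,0],"hand":1},{"rotation":[0,0,0],"xyz":[0.035,0.0147,0],"hand":1},{"rotation":[0,0,0],"xyz":[0.035,0.0147,0],"hand":1},{"rotation":[0,0,0],"xyz":[0.035,0.0147,0],"hand":1},{"rotation":[0,0,0],"xyz":[0.035,0.0147,0],"hand":1},{"rotation":[0,0,0],"xyz":[0.035,0.0147,0],"hand":1},{"rotation":[0,0,0],"xyz":[0.035,0.0147,0],"hand":1},{"rotation":[0,0,0],"xyz":[0.035,0.0147,0],"hand":1},{"rotation":[0,0,0],"xyz":[0.035,0.0147,0],"hand":1},{"rotation":[0,0,0],"xyz":[0.035,0.0147,0],"hand":1},{"rotation":[0,0,0],"xyz":[0.035,0.0147,0],"hand":1},{"rotation":[0,0,0],"xyz":[0.035,0.0147,0],"hand":1},{"rotation":[0,0,0],"xyz":[0.035,0.0147,0],"hand":1},{"rotation":[0,0,0],"xyz":[0.025,0.012,0],"hand":1},{"rotation":[0,0,0],"xyz":[0.013,0.005,0],"hand":1},{"rotation":[0,0,0],"xyz":[0,0,0],"hand":1},{"rotation":[0,0,0],"xyz":[0,0,0],"hand":1}], force=25)

```text
time_s: 20.17
tcp_pos: [0.6065, 0.1558, 0.1788]
eef_rot: [[-0.112, 0.994, -0.005], [0.994, 0.112, 0.004], [0.004, -0.005, -1.0]]
wrist_force: [-0.1, -1.2, -3.0]
width: 0.0298
```

```bash
python3 - <<'E'
from h import *
st();plan([.6118,.1560,.09],96.4); snap('wrist','w6')
E
```

```text
t 20.17 tcp [0.6065 0.1558 0.1788] F [-0.1 -1.2 -3. ] w 0.0298
[[-0.1121  0.9937 -0.0054]
 [ 0.9937  0.1121  0.0037]
 [ 0.0042 -0.005  -1.    ]]
q [ 0.211  0.604 -0.791  1.623  0.46   1.115 -0.587]
tool shift [-0.0008  0.0057  0.0888] dist 0.089
rotvec(tool,deg) [-0.28 -0.24  0.04]
shift in target-tool axes [-0.0004  0.0053  0.0888]
```

View pics/w6.png

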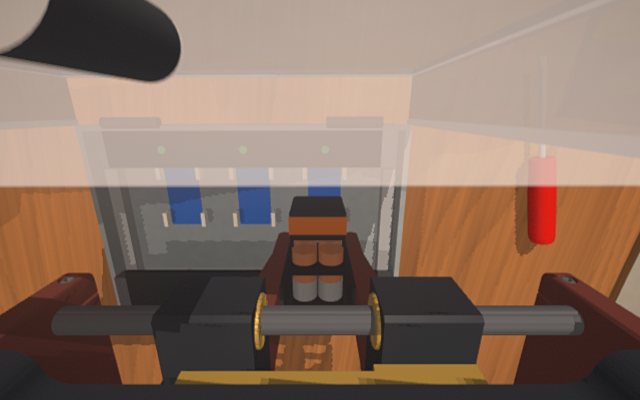

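carry_out(steps=[{"rotation":[-0.3,-0.2,0],"xyz":[0,0.0053,0.02],"hand":1},{"rotation":[0,0,0],"xyz":[0,0,0.035],"hand":1},{"rotation":[0,0,0],"xyz":[0,0,0.025],"hand":1},{"rotation":[0,0,0],"xyz":[0,0,0.009],"hand":1},{"rotation":[0,0,0],"xyz":[0,0,0],"hand":1},{"rotation":[0,0,0],"xyz":[0,0,0],"hand":1}], force=25)

```text
time_s: 20.72
tcp_pos: [0.6126, 0.1551, 0.0908]
eef_rot: [[-0.109, 0.994, 0.001], [0.994, 0.109, 0.001], [0.001, 0.001, -1.0]]
wrist_force: [0.7, 1.3, -0.7]
width: 0.0296
```

```bash
python3 - <<'E'
from h import *
st();plan([.6118,.1560,.059],96.4)
E
```

```text
t 20.72 tcp [0.6126 0.1551 0.0908] F [ 0.7  1.3 -0.7] w 0.0296
[[-1.089e-01  9.941e-01  1.200e-03]
 [ 9.941e-01  1.089e-01  1.100e-03]
 [ 9.000e-04  1.300e-03 -1.000e+00]]
q [ 0.171  0.702 -0.73   1.684  0.549  0.969 -0.653]
tool shift [ 0.0009 -0.0008  0.0318] dist 0.0318
rotvec(tool,deg) [ 0.07 -0.05 -0.15]
shift in target-tool axes [ 0.0009 -0.0007  0.0318]
```

carry_out(steps=[{"rotation":[0,0,0],"xyz":[0.001,-0.001,0.01],"hand":1},{"rotation":[0,0,0],"xyz":[0,0,0.012],"hand":1},{"rotation":[0,0,0],"xyz":[0,0,0.01],"hand":1},{"rotation":[0,0,0],"xyz":[0,0,0],"hand":1},{"rotation":[0,0,0],"xyz":[0,0,0],"hand":1},{"rotation":[0,0,0],"xyz":[0,0,0],"hand":-0.14},{"rotation":[0,0,0],"xyz":[0,0,0],"hand":-0.14},{"rotation":[0,0,0],"xyz":[0,0,0],"hand":-0.14},{"rotation":[0,0,0],"xyz":[0,0,0],"hand":-0.14},{"rotation":[0,0,0],"xyz":[0,0,0],"hand":-0.14},{"rotation":[0,0,0],"xyz":[0,0,-0.02],"hand":-0.14},{"rotation":[0,0,0],"xyz":[0,0,-0.035],"hand":-0.14},{"rotation":[0,0,0],"xyz":[0,0,-0.035],"hand":-0.14},{"rotation":[0,0,0],"xyz":[0,0,-0.01],"hand":-0.14}], force=25)

```text
time_s: 21.88
tcp_pos: [0.613, 0.1584, 0.1634]
eef_rot: [[-0.111, 0.994, 0.007], [0.994, 0.111, 0.003], [0.003, 0.008, -1.0]]
wrist_force: [-0.6, 0.4, 0.3]
width: 0.0502
```

```bash
python3 - <<'E'
from h import *
st();im=snap('scene','s6'); packs(im,region=(0.3,0.56,-0.5,-0.08))
plan([.437,-.284,.15],76)
E
```

```text
t 21.88 tcp [0.613  0.1584 0.1634] F [-0.6  0.4  0.3] w 0.0502
[[-0.1105  0.9938  0.0072]
 [ 0.9939  0.1105  0.0034]
 [ 0.0025  0.0075 -1.    ]]
q [ 0.199  0.623 -0.78   1.63   0.483  1.082 -0.605]
comp px [226. 160.] 193 c [ 0.3394 -0.4185] L [0.068 0.032] ang 172.7 zmed 0.0288
comp px [266. 188.] 210 c [ 0.4372 -0.2817] L [0.065 0.033] ang 74.0 zmed 0.0289
comp px [318. 191.] 71 c [ 0.4383 -0.1361] L [0.036 0.016] ang 22.9 zmed 0.0302
comp px [305. 195.] 145 c [ 0.4536 -0.1688] L [0.04  0.033] ang 115.4 zmed 0.0287
comp px [196. 202.] 172 c [ 0.5126 -0.4615] L [0.037 0.036] ang 179.8 zmed 0.0383
comp px [274. 219.] 213 c [ 0.5463 -0.2415] L [0.197 0.024] ang 89.9 zmed 0.0235
tool shift [-0.4201 -0.224   0.0107] dist 0.4763
rotvec(tool,deg) [ 0.46 -0.21 20.33]
shift in target-tool axes [-0.4717 -0.064   0.0135]
```

View pics/s6.png

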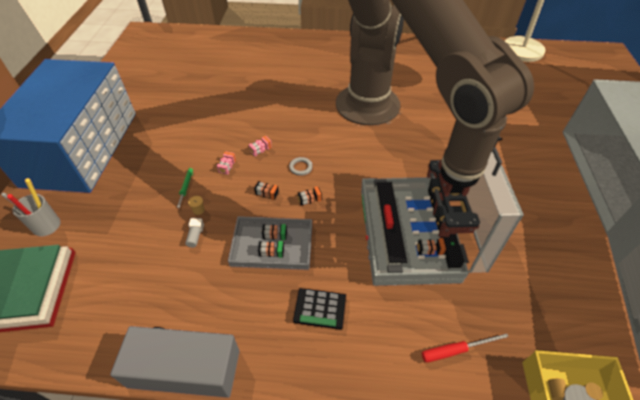

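carry_out(steps=[{"rotation":[0,0,0],"xyz":[-0.02,-0.005,0],"hand":-0.2},{"rotation":[0,0,0],"xyz":[-0.035,-0.005,0],"hand":-0.2},{"rotation":[0.4,-0.2,6.8],"xyz":[-0.035,-0.005,0],"hand":-0.2},{"rotation":[0,0,6.8],"xyz":[-0.035,-0.005,0],"hand":-0.2},{"rotation":[0,0,6.8],"xyz":[-0.035,-0.005,0],"hand":-0.2},{"rotation":[0,0,0],"xyz":[-0.035,-0.005,0],"hand":-0.2},{"rotation":[0,0,0],"xyz":[-0.035,-0.005,0],"hand":-0.2},{"rotation":[0,0,0],"xyz":[-0.035,-0.005,0],"hand":-0.2},{"rotation":[0,0,0],"xyz":[-0.035,-0.005,0],"hand":-0.2},{"rotation":[0,0,0],"xyz":[-0.035,-0.005,0],"hand":-0.2},{"rotation":[0,0,0],"xyz":[-0.035,-0.005,0],"hand":-0.2},{"rotation":[0,0,0],"xyz":[-0.03,-0.005,0],"hand":-0.2},{"rotation":[0,0,0],"xyz":[-0.02,-0.005,0],"hand":-0.2},{"rotation":[0,0,0],"xyz":[0,0,0],"hand":-0.2},{"rotation":[0,0,0],"xyz":[0,0,0],"hand":-0.2}], force=25)

```text
time_s: 23.18
tcp_pos: [0.4884, -0.2469, 0.1587]
eef_rot: [[0.246, 0.969, -0.007], [0.969, -0.246, -0.002], [-0.004, -0.006, -1.0]]
wrist_force: [1.1, 0.3, 1.5]
width: 0.0527
```

```bash
python3 - <<'E'
from h import *
st();im=snap('wrist','w7'); packs(im,region=(0.3,0.56,-0.5,-0.08))
plan([.4364,-.2843,.12],76.2)
E
```

```text
t 23.18 tcp [ 0.4884 -0.2469  0.1587] F [1.1 0.3 1.5] w 0.0527
[[ 0.2461  0.9692 -0.0067]
 [ 0.9692 -0.2461 -0.0023]
 [-0.0039 -0.006  -1.    ]]
q [ 0.905  0.467 -0.691  1.842  0.361  0.967 -0.193]
comp px [363. 152.] 977 c [ 0.5505 -0.2376] L [0.187 0.026] ang 92.2 zmed 0.0245
comp px [236.  99.] 777 c [ 0.4384 -0.1382] L [0.031 0.017] ang 24.6 zmed 0.0299
comp px [263. 130.] 1415 c [ 0.4535 -0.1713] L [0.04 0.03] ang 114.7 zmed 0.0291
comp px [279. 221.] 586 c [ 0.4422 -0.2612] L [0.03  0.018] ang 165.7 zmed 0.0298
comp px [285. 252.] 702 c [ 0.438  -0.2969] L [0.039 0.021] ang 75.5 zmed 0.0288
comp px [399. 263.] 69 c [ 0.5541 -0.3413] L [0.012 0.004] ang 2.7 zmed 0.0232
comp px [255. 358.] 373 c [ 0.3628 -0.4248] L [0.031 0.02 ] ang 69.1 zmed 0.0288
comp px [378. 359.] 509 c [ 0.5072 -0.4551] L [0.026 0.023] ang 171.0 zmed 0.0379
tool shift [-0.0505 -0.0416  0.0394] dist 0.0763
rotvec(tool,deg) [-0.31  0.19 -0.31]
shift in target-tool axes [-0.0504 -0.042   0.039 ]
```

carry_out(steps=[{"rotation":[-0.3,0.2,0],"xyz":[-0.015,-0.012,0],"hand":-0.2},{"rotation":[0,0,0],"xyz":[-0.02,-0.018,0.01],"hand":-0.2},{"rotation":[0,0,0],"xyz":[-0.0155,-0.012,0.015],"hand":-0.2},{"rotation":[0,0,0],"xyz":[0,0,0.015],"hand":-0.2},{"rotation":[0,0,0],"xyz":[0,0,0],"hand":-0.2},{"rotation":[0,0,0],"xyz":[0,0,0],"hand":-0.2}], force=25)

```text
time_s: 23.73
tcp_pos: [0.4371, -0.2827, 0.1194]
eef_rot: [[0.241, 0.971, -0.0], [0.971, -0.241, 0.001], [0.001, -0.0, -1.0]]
wrist_force: [-0.7, -0.1, 0.0]
width: 0.0527
```

```bash
python3 - <<'E'
from h import *
st();im=snap('wrist','w8'); packs(im,region=(0.3,0.53,-0.5,-0.08))
plan([.4364,-.2843,.027],76.2)
E
```

```text
t 23.73 tcp [ 0.4371 -0.2827  0.1194] F [-0.7 -0.1  0. ] w 0.0527
[[ 2.408e-01  9.706e-01 -1.000e-04]
 [ 9.706e-01 -2.408e-01  1.000e-03]
 [ 1.000e-03 -3.000e-04 -1.000e+00]]
q [ 1.006  0.474 -0.671  1.943  0.384  0.855 -0.111]
comp px [273.  28.] 1301 c [ 0.4384 -0.1387] L [0.031 0.017] ang 26.0 zmed 0.0299
comp px [304.  70.] 2260 c [ 0.4535 -0.1714] L [0.04 0.03] ang 114.7 zmed 0.0292
comp px [318. 186.] 801 c [ 0.4421 -0.2613] L [0.03  0.017] ang 166.0 zmed 0.0299
comp px [318. 225.] 1476 c [ 0.4334 -0.2956] L [0.039 0.03 ] ang 75.6 zmed 0.0291
comp px [271. 354.] 1130 c [ 0.3511 -0.4235] L [0.04 0.03] ang 169.6 zmed 0.0287
tool shift [-0.0018 -0.0011  0.0931] dist 0.0931
rotvec(tool,deg) [ 0.06 -0.03 -0.12]
shift in target-tool axes [-0.0017 -0.001   0.0931]
```

carry_out(steps=[{"rotation":[0,0,0],"xyz":[-0.0017,-0.001,0.02],"hand":-0.2},{"rotation":[0,0,0],"xyz":[0,0,0.033],"hand":-0.2},{"rotation":[0,0,0],"xyz":[0,0,0.028],"hand":-0.2},{"rotation":[0,0,0],"xyz":[0,0,0.012],"hand":-0.2},{"rotation":[0,0,0],"xyz":[0,0,0],"hand":-0.2},{"rotation":[0,0,0],"xyz":[0,0,0],"hand":1},{"rotation":[0,0,0],"xyz":[0,0,0],"hand":1},{"rotation":[0,0,0],"xyz":[0,0,0],"hand":1},{"rotation":[0,0,0],"xyz":[0,0,0],"hand":1},{"rotation":[0,0,0],"xyz":[0,0,0],"hand":1},{"rotation":[0,0,0],"xyz":[0,0,0],"hand":1},{"rotation":[0,0,0],"xyz":[0,0,0],"hand":1},{"rotation":[0,0,0],"xyz":[0,0,-0.01],"hand":1},{"rotation":[0,0,0],"xyz":[0,0,-0.025],"hand":1},{"rotation":[0,0,0],"xyz":[0,0,-0.035],"hand":1},{"rotation":[0,0,0],"xyz":[0,0,-0.035],"hand":1},{"rotation":[0,0,0],"xyz":[0,0,-0.035],"hand":1},{"rotation":[0,0,0],"xyz":[0,0,-0.01],"hand":1}], force=25)

```text
time_s: 25.28
tcp_pos: [0.437, -0.2864, 0.1824]
eef_rot: [[0.243, 0.97, 0.006], [0.97, -0.243, -0.004], [-0.003, 0.007, -1.0]]
wrist_force: [1.2, -0.0, -1.7]
width: 0.0301
```

```bash
python3 - <<'E'
from h import *
st();plan([.538,.1477,.16],96.4)
E
```

```text
t 25.28 tcp [ 0.437  -0.2864  0.1824] F [ 1.2 -0.  -1.7] w 0.0301
[[ 0.2428  0.9701  0.0058]
 [ 0.9701 -0.2428 -0.0044]
 [-0.0029  0.0067 -1.    ]]
q [ 1.059  0.392 -0.719  1.885  0.312  0.971 -0.044]
tool shift [ 0.4457 -0.0076  0.021 ] dist 0.4463
rotvec(tool,deg) [  0.35   0.23 -20.45]
shift in target-tool axes [0.4202 0.1487 0.0224]
```

carry_out(steps=[{"rotation":[0,0,-6.8],"xyz":[0,0,0],"hand":1},{"rotation":[0.3,0.2,-6.8],"xyz":[0,0,0],"hand":1},{"rotation":[0,0,-6.8],"xyz":[0.01,0.0035,0],"hand":1},{"rotation":[0,0,0],"xyz":[0.025,0.009,0],"hand":1},{"rotation":[0,0,0],"xyz":[0.035,0.0125,0],"hand":1},{"rotation":[0,0,0],"xyz":[0.035,0.0125,0],"hand":1},{"rotation":[0,0,0],"xyz":[0.035,0.0125,0],"hand":1},{"rotation":[0,0,0],"xyz":[0.035,0.0125,0],"hand":1},{"rotation":[0,0,0],"xyz":[0.035,0.0125,0],"hand":1},{"rotation":[0,0,0],"xyz":[0.035,0.0125,0],"hand":1},{"rotation":[0,0,0],"xyz":[0.035,0.0125,0],"hand":1},{"rotation":[0,0,0],"xyz":[0.035,0.0125,0],"hand":1},{"rotation":[0,0,0],"xyz":[0.035,0.0125,0],"hand":1},{"rotation":[0,0,0],"xyz":[0.035,0.0125,0],"hand":1},{"rotation":[0,0,0],"xyz":[0.025,0.009,0.01],"hand":1},{"rotation":[0,0,0],"xyz":[0.01,0.0035,0.01],"hand":1},{"rotation":[0,0,0],"xyz":[0,0,0],"hand":1},{"rotation":[0,0,0],"xyz":[0,0,0],"hand":1}], force=25)

```text
time_s: 26.78
tcp_pos: [0.5382, 0.1479, 0.1571]
eef_rot: [[-0.112, 0.994, -0.006], [0.994, 0.112, 0.003], [0.003, -0.006, -1.0]]
wrist_force: [1.0, -0.4, -0.9]
width: 0.0298
```

```bash
python3 - <<'E'
from h import *
st();plan([.538,.1477,.09],96.4); snap('wrist','w9')
E
```

```text
t 26.78 tcp [0.5382 0.1479 0.1571] F [ 1.  -0.4 -0.9] w 0.0298
[[-0.1118  0.9937 -0.0064]
 [ 0.9937  0.1118  0.0027]
 [ 0.0034 -0.0061 -1.    ]]
q [ 0.262  0.53  -0.829  1.811  0.45   1.006 -0.636]
tool shift [-0.0004  0.0002  0.0671] dist 0.0671
rotvec(tool,deg) [-0.35 -0.19  0.02]
shift in target-tool axes [-0.0002 -0.0002  0.0671]
```

View pics/w9.png

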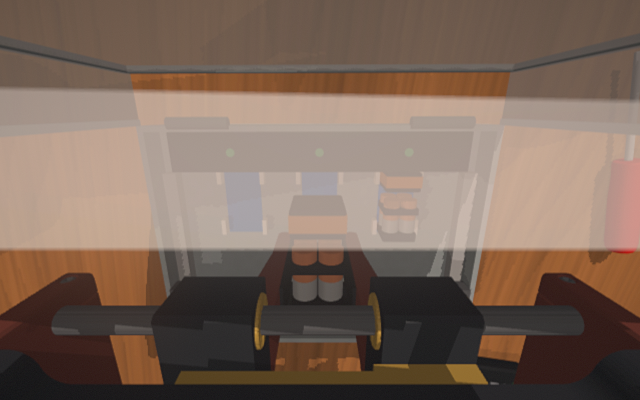

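carry_out(steps=[{"rotation":[-0.3,-0.2,0],"xyz":[0,0,0.02],"hand":1},{"rotation":[0,0,0],"xyz":[0,0,0.03],"hand":1},{"rotation":[0,0,0],"xyz":[0,0,0.015],"hand":1},{"rotation":[0,0,0],"xyz":[0,0,0],"hand":1},{"rotation":[0,0,0],"xyz":[0,0,0],"hand":1}], force=25)

```text
time_s: 27.25
tcp_pos: [0.5389, 0.1464, 0.0928]
eef_rot: [[-0.108, 0.994, 0.0], [0.994, 0.108, -0.0], [-0.0, 0.0, -1.0]]
wrist_force: [0.1, -0.3, -1.0]
width: 0.03
```

```bash
python3 - <<'E'
from h import *
st();plan([.538,.1477,.0585],96.4)
E
```

```text
t 27.25 tcp [0.5389 0.1464 0.0928] F [ 0.1 -0.3 -1. ] w 0.03
[[-1.085e-01  9.941e-01  1.000e-04]
 [ 9.941e-01  1.085e-01 -4.000e-04]
 [-4.000e-04  1.000e-04 -1.000e+00]]
q [ 0.216  0.605 -0.77   1.867  0.536  0.888 -0.707]
tool shift [ 0.0014 -0.0008  0.0343] dist 0.0344
rotvec(tool,deg) [ 0.    0.02 -0.17]
shift in target-tool axes [ 0.0014 -0.0007  0.0343]
```

carry_out(steps=[{"rotation":[0,0,-0.2],"xyz":[0.0014,-0.0008,0.012],"hand":1},{"rotation":[0,0,0],"xyz":[0,0,0.012],"hand":1},{"rotation":[0,0,0],"xyz":[0,0,0.0105],"hand":1},{"rotation":[0,0,0],"xyz":[0,0,0],"hand":1},{"rotation":[0,0,0],"xyz":[0,0,0],"hand":1},{"rotation":[0,0,0],"xyz":[0,0,0],"hand":-0.05},{"rotation":[0,0,0],"xyz":[0,0,0],"hand":-0.05},{"rotation":[0,0,0],"xyz":[0,0,0],"hand":-0.05},{"rotation":[0,0,0],"xyz":[0,0,0],"hand":-0.05},{"rotation":[0,0,0],"xyz":[0,0,0],"hand":-0.05},{"rotation":[0,0,0],"xyz":[0,0,-0.02],"hand":-0.05},{"rotation":[0,0,0],"xyz":[0,0,-0.035],"hand":-0.05},{"rotation":[0,0,0],"xyz":[0,0,-0.035],"hand":-0.1},{"rotation":[0,0,0],"xyz":[0,0,-0.01],"hand":-0.2}], force=25)

```text
time_s: 28.42
tcp_pos: [0.5396, 0.1507, 0.1628]
eef_rot: [[-0.114, 0.993, 0.006], [0.993, 0.114, 0.002], [0.002, 0.007, -1.0]]
wrist_force: [0.6, 1.7, -0.3]
width: 0.0513
```

```bash
python3 - <<'E'
from h import *
st();im=snap('scene','s9'); packs(im,region=(0.3,0.53,-0.5,-0.03))
plan([.448,-.160,.13],114.6)
E
```

```text
t 28.42 tcp [0.5396 0.1507 0.1628] F [ 0.6  1.7 -0.3] w 0.0513
[[-0.1142  0.9934  0.0065]
 [ 0.9935  0.1142  0.0023]
 [ 0.0015  0.0067 -1.    ]]
q [ 0.261  0.52  -0.834  1.811  0.453  1.005 -0.64 ]
comp px [226. 160.] 193 c [ 0.3403 -0.4178] L [0.069 0.031] ang 170.7 zmed 0.0288
comp px [317. 191.] 69 c [ 0.4385 -0.1363] L [0.034 0.018] ang 24.2 zmed 0.0295
comp px [305. 195.] 144 c [ 0.4543 -0.1688] L [0.04  0.032] ang 116.9 zmed 0.0291
comp px [196. 202.] 168 c [ 0.5119 -0.4613] L [0.038 0.036] ang 87.9 zmed 0.0382
tool shift [-0.2981 -0.1269  0.0315] dist 0.3255
rotvec(tool,deg) [  0.45   0.   -18.07]
shift in target-tool axes [-0.244  -0.2129  0.0328]
```

carry_out(steps=[{"rotation":[0.4,0,0],"xyz":[-0.015,-0.006,0],"hand":-0.2},{"rotation":[0,0,0],"xyz":[-0.03,-0.013,0],"hand":-0.2},{"rotation":[0,0,0],"xyz":[-0.03,-0.013,0],"hand":-0.2},{"rotation":[0,0,0],"xyz":[-0.03,-0.013,0],"hand":-0.2},{"rotation":[0,0,0],"xyz":[-0.03,-0.013,0],"hand":-0.2},{"rotation":[0,0,0],"xyz":[-0.03,-0.013,0],"hand":-0.2},{"rotation":[0,0,0],"xyz":[-0.03,-0.013,0],"hand":-0.2},{"rotation":[0,0,0],"xyz":[-0.03,-0.013,0],"hand":-0.2},{"rotation":[0,0,0],"xyz":[-0.03,-0.013,0],"hand":-0.2},{"rotation":[0,0,0],"xyz":[-0.03,-0.013,0],"hand":-0.2},{"rotation":[0,0,0],"xyz":[-0.013,-0.004,0.005],"hand":-0.2},{"rotation":[0,0,-6],"xyz":[0,0,0.01],"hand":-0.2},{"rotation":[0,0,-6],"xyz":[0,0,0.01],"hand":-0.2},{"rotation":[0,0,-6],"xyz":[0,0,0.005],"hand":-0.2},{"rotation":[0,0,0],"xyz":[0,0,0],"hand":-0.2},{"rotation":[0,0,0],"xyz":[0,0,0],"hand":-0.2}], force=25)

```text
time_s: 29.8
tcp_pos: [0.4453, -0.1607, 0.128]
eef_rot: [[-0.413, 0.911, -0.007], [0.911, 0.413, 0.001], [0.004, -0.006, -1.0]]
wrist_force: [-0.3, 0.4, 0.2]
width: 0.0526
```

```bash
python3 - <<'E'
from h import *
st();im=snap('wrist','w10'); packs(im,region=(0.3,0.53,-0.5,-0.03))
plan([.4483,-.160,.027],114.6)
E
```

```text
t 29.8 tcp [ 0.4453 -0.1607  0.128 ] F [-0.3  0.4  0.2] w 0.0526
[[-0.4128  0.9108 -0.0068]
 [ 0.9108  0.4128  0.001 ]
 [ 0.0037 -0.0058 -1.    ]]
q [ 0.957  0.452 -0.887  2.03   0.457  0.875  0.24 ]
comp px [322. 183.] 734 c [ 0.4376 -0.1378] L [0.03  0.017] ang 25.6 zmed 0.0299
comp px [322. 221.] 1389 c [ 0.4527 -0.1703] L [0.039 0.03 ] ang 114.6 zmed 0.0291
tool shift [-0.0007  0.0034  0.1014] dist 0.1015
rotvec(tool,deg) [-0.31 -0.17 -0.24]
shift in target-tool axes [-0.0004  0.0028  0.1014]
```

carry_out(steps=[{"rotation":[-0.3,-0.2,0],"xyz":[0,0.002,0.02],"hand":-0.2},{"rotation":[0,0,0],"xyz":[0,0,0.033],"hand":-0.2},{"rotation":[0,0,0],"xyz":[0,0,0.033],"hand":-0.2},{"rotation":[0,0,0],"xyz":[0,0,0.015],"hand":-0.2},{"rotation":[0,0,0],"xyz":[0,0,0],"hand":-0.2},{"rotation":[0,0,0],"xyz":[0,0,0],"hand":1},{"rotation":[0,0,0],"xyz":[0,0,0],"hand":1},{"rotation":[0,0,0],"xyz":[0,0,0],"hand":1},{"rotation":[0,0,0],"xyz":[0,0,0],"hand":1},{"rotation":[0,0,0],"xyz":[0,0,0],"hand":1},{"rotation":[0,0,0],"xyz":[0,0,0],"hand":1},{"rotation":[0,0,0],"xyz":[0,0,0],"hand":1},{"rotation":[0,0,0],"xyz":[0,0,-0.01],"hand":1},{"rotation":[0,0,0],"xyz":[0,0,-0.025],"hand":1},{"rotation":[0,0,0],"xyz":[0,0,-0.035],"hand":1},{"rotation":[0,0,0],"xyz":[0,0,-0.035],"hand":1},{"rotation":[0,0,0],"xyz":[0,0,-0.035],"hand":1},{"rotation":[0,0,0],"xyz":[0,0,-0.01],"hand":1}], force=25)

```text
time_s: 31.35
tcp_pos: [0.449, -0.1603, 0.1829]
eef_rot: [[-0.416, 0.91, 0.006], [0.91, 0.416, -0.004], [-0.006, 0.003, -1.0]]
wrist_force: [1.8, -1.0, -1.7]
width: 0.0299
```

```bash
python3 - <<'E'
from h import *
st();plan([.4647,.1395,.16],96.4)
E
```

```text
t 31.35 tcp [ 0.449  -0.1603  0.1829] F [ 1.8 -1.  -1.7] w 0.0299
[[-0.4156  0.9096  0.0056]
 [ 0.9095  0.4156 -0.0039]
 [-0.0059  0.0035 -1.    ]]
q [ 1.02   0.375 -0.95   1.977  0.374  0.967  0.315]
tool shift [0.2663 0.1388 0.0218] dist 0.301
rotvec(tool,deg) [ 0.25  0.3  18.16]
shift in target-tool axes [0.2961 0.049  0.0229]
```

carry_out(steps=[{"rotation":[0,0,6],"xyz":[0,0,0],"hand":1},{"rotation":[0.2,0.3,6.1],"xyz":[0,0,0],"hand":1},{"rotation":[0,0,6],"xyz":[0.01,0.002,0],"hand":1},{"rotation":[0,0,0],"xyz":[0.025,0.004,0],"hand":1},{"rotation":[0,0,0],"xyz":[0.035,0.006,0],"hand":1},{"rotation":[0,0,0],"xyz":[0.035,0.006,0],"hand":1},{"rotation":[0,0,0],"xyz":[0.035,0.006,0],"hand":1},{"rotation":[0,0,0],"xyz":[0.035,0.006,0],"hand":1},{"rotation":[0,0,0],"xyz":[0.035,0.006,0],"hand":1},{"rotation":[0,0,0],"xyz":[0.035,0.006,0],"hand":1},{"rotation":[0,0,0],"xyz":[0.03,0.005,0.01],"hand":1},{"rotation":[0,0,0],"xyz":[0.015,0.002,0.01],"hand":1},{"rotation":[0,0,0],"xyz":[0.006,0,0],"hand":1},{"rotation":[0,0,0],"xyz":[0,0,0],"hand":1},{"rotation":[0,0,0],"xyz":[0,0,0],"hand":1}], force=25)

```text
time_s: 32.6
tcp_pos: [0.4614, 0.1385, 0.1587]
eef_rot: [[-0.112, 0.994, -0.005], [0.994, 0.112, 0.002], [0.002, -0.005, -1.0]]
wrist_force: [0.3, -0.4, -1.8]
width: 0.0301
```

```bash
python3 - <<'E'
from h import *
st();plan([.4647,.1395,.09],96.4); snap('wrist','w11')
E
```

```text
t 32.6 tcp [0.4614 0.1385 0.1587] F [ 0.3 -0.4 -1.8] w 0.0301
[[-0.112   0.9937 -0.005 ]
 [ 0.9937  0.112   0.0019]
 [ 0.0025 -0.0047 -1.    ]]
q [ 0.346  0.42  -0.912  1.985  0.406  0.935 -0.661]
tool shift [0.0005 0.0038 0.0687] dist 0.0688
rotvec(tool,deg) [-0.27 -0.14  0.03]
shift in target-tool axes [0.0006 0.0034 0.0687]
```

View pics/w11.png

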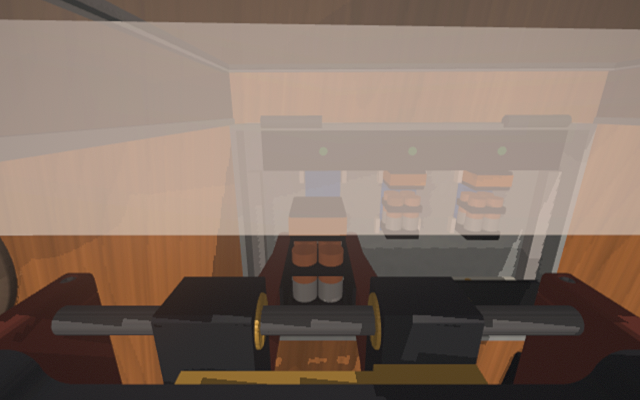

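carry_out(steps=[{"rotation":[-0.3,-0.1,0],"xyz":[0.0006,0.003,0.02],"hand":1},{"rotation":[0,0,0],"xyz":[0,0,0.03],"hand":1},{"rotation":[0,0,0],"xyz":[0,0,0.017],"hand":1},{"rotation":[0,0,0],"xyz":[0,0,0],"hand":1},{"rotation":[0,0,0],"xyz":[0,0,0],"hand":1}], force=25)

```text
time_s: 33.07
tcp_pos: [0.4643, 0.139, 0.0916]
eef_rot: [[-0.11, 0.994, -0.0], [0.994, 0.11, 0.001], [0.001, -0.0, -1.0]]
wrist_force: [0.4, -0.8, -0.8]
width: 0.0297
```

```bash
python3 - <<'E'
from h import *
st();plan([.4647,.1395,.0585],96.4)
E
```

```text
t 33.07 tcp [0.4643 0.139  0.0916] F [ 0.4 -0.8 -0.8] w 0.0297
[[-1.102e-01  9.939e-01 -3.000e-04]
 [ 9.939e-01  1.102e-01  9.000e-04]
 [ 9.000e-04 -2.000e-04 -1.000e+00]]
q [ 0.265  0.516 -0.83   2.04   0.527  0.808 -0.766]
tool shift [0.0004 0.0004 0.0331] dist 0.0331
rotvec(tool,deg) [-0.01 -0.05 -0.07]
shift in target-tool axes [0.0005 0.0004 0.0331]
```

carry_out(steps=[{"rotation":[0,0,0],"xyz":[0.0005,0.0004,0.012],"hand":1},{"rotation":[0,0,0],"xyz":[0,0,0.012],"hand":1},{"rotation":[0,0,0],"xyz":[0,0,0.009],"hand":1},{"rotation":[0,0,0],"xyz":[0,0,0],"hand":1},{"rotation":[0,0,0],"xyz":[0,0,0],"hand":1},{"rotation":[0,0,0],"xyz":[0,0,0],"hand":-0.05},{"rotation":[0,0,0],"xyz":[0,0,0],"hand":-0.05},{"rotation":[0,0,0],"xyz":[0,0,0],"hand":-0.05},{"rotation":[0,0,0],"xyz":[0,0,0],"hand":-0.05},{"rotation":[0,0,0],"xyz":[0,0,0],"hand":-0.05},{"rotation":[0,0,0],"xyz":[0,0,-0.02],"hand":-0.05},{"rotation":[0,0,0],"xyz":[0,0,-0.035],"hand":-0.05},{"rotation":[0,0,0],"xyz":[0,0,-0.035],"hand":-0.1},{"rotation":[0,0,0],"xyz":[-0.02,0.02,-0.035],"hand":-0.2},{"rotation":[0,0,0],"xyz":[-0.035,0.02,-0.03],"hand":-0.2},{"rotation":[0,0,0],"xyz":[-0.035,0.02,-0.02],"hand":-0.2},{"rotation":[0,0,0],"xyz":[-0.01,0.01,0],"hand":-0.2},{"rotation":[0,0,0],"xyz":[0,0,0],"hand":-0.2},{"rotation":[0,0,0],"xyz":[0,0,0],"hand":-0.2}], force=25)

```text
time_s: 34.65
tcp_pos: [0.5376, 0.0582, 0.2235]
eef_rot: [[-0.11, 0.994, -0.0], [0.994, 0.11, 0.002], [0.002, 0.0, -1.0]]
wrist_force: [-0.5, 1.0, -0.7]
width: 0.0529
```

```bash
python3 - <<'E'
from h import *
st(); im=snap('wrist','w12'); packs(im,zlo=.053,zhi=.064,region=(.42,.66,.05,.185))
P=cloud(im);hsv=cv2.cvtColor(im['color'],cv2.COLOR_RGB2HSV)
r=((hsv[...,0]<6)|(hsv[...,0]>174))&(hsv[...,1]>180)&(P[...,2]>.08)&(P[...,2]<.1)&(P[...,1]<.2); print('fin',rect(P[r][:,:2])); im=snap('scene','s12')
E
```

```text
t 34.65 tcp [0.5376 0.0582 0.2235] F [-0.5  1.  -0.7] w 0.0529
[[-1.104e-01  9.939e-01 -1.000e-04]
 [ 9.939e-01  1.104e-01  2.100e-03]
 [ 2.100e-03  1.000e-04 -1.000e+00]]
q [ 0.498  0.433 -0.907  1.784  0.376  1.109 -0.425]
comp px [273.  70.] 2449 c [0.4852 0.1704] L [0.13  0.029] ang 180.0 zmed 0.06
comp px [401.  81.] 421 c [0.6078 0.1798] L [0.031 0.013] ang 6.0 zmed 0.06
comp px [327. 115.] 1104 c [0.5383 0.1383] L [0.04 0.03] ang 96.0 zmed 0.0591
comp px [257. 116.] 1130 c [0.4656 0.1293] L [0.04 0.03] ang 96.0 zmed 0.0591
comp px [398. 116.] 1145 c [0.6115 0.1455] L [0.04 0.03] ang 96.1 zmed 0.0592
fin (array([0.54904547, 0.05122968]), np.float32(0.05834248), np.float32(0.014532563), np.float32(6.0219536))
```

View pics/w12.png

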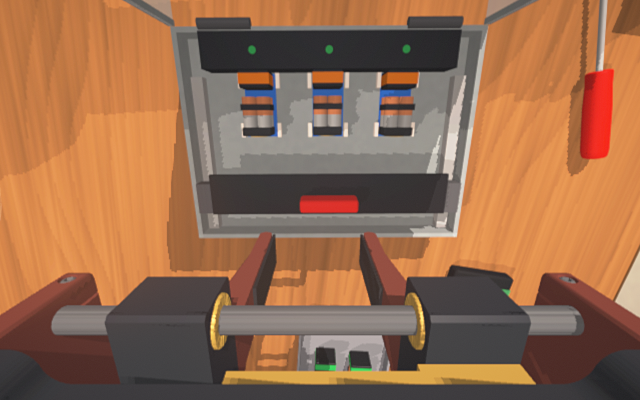

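View pics/s12.png

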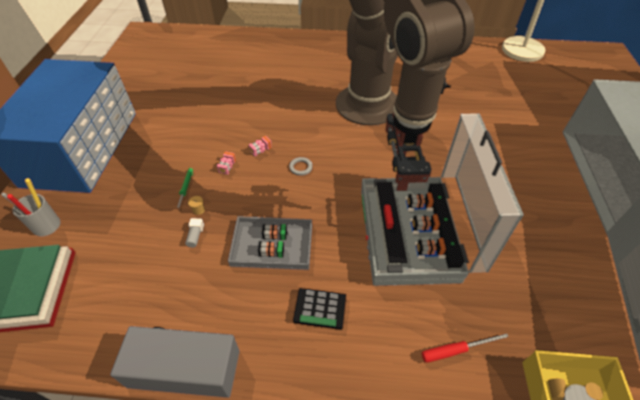

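All three orange packs lie in bays with their tails to the rear block, at (257,100), (327,100) and (397,100), and the carriage is still open. Now I rotate back and take the fin.

carry_out(steps=[{"rotation":[0,0,7],"xyz":[0,0,0],"hand":-0.2},{"rotation":[0,0,7],"xyz":[0,0,0],"hand":-0.2},{"rotation":[0,0,7],"xyz":[0,0,0],"hand":-0.2},{"rotation":[0,0,7],"xyz":[0,0,0],"hand":-0.2},{"rotation":[0,0,7],"xyz":[0,0,0],"hand":-0.2},{"rotation":[0,0,7],"xyz":[0,0,0],"hand":-0.2},{"rotation":[0,0,7],"xyz":[0,0,0],"hand":-0.2},{"rotation":[0,0,7],"xyz":[0,0,0],"hand":-0.2},{"rotation":[0,0,7],"xyz":[0,0,0],"hand":-0.2},{"rotation":[0,0,7],"xyz":[0,0,0],"hand":-0.2},{"rotation":[0,0,7],"xyz":[0,0,0],"hand":-0.2},{"rotation":[0,0,7],"xyz":[0,0,0],"hand":-0.2},{"rotation":[0,0,6],"xyz":[0,0,0],"hand":-0.2},{"rotation":[0,0,0],"xyz":[0,0,0.03],"hand":-0.2},{"rotation":[0,0,0],"xyz":[0,0,0.03],"hand":-0.2},{"rotation":[0,0,0],"xyz":[0,0,0],"hand":-0.2},{"rotation":[0,0,0],"xyz":[0,0,0],"hand":-0.2}], force=25)

```text
time_s: 36.17
tcp_pos: [0.5361, 0.0597, 0.1631]
eef_rot: [[0.993, 0.115, -0.003], [0.115, -0.993, 0.002], [-0.003, -0.002, -1.0]]
wrist_force: [0.8, 0.7, 1.4]
width: 0.0529
```

```bash
python3 - <<'E'
from h import *
st();plan([.549,.0514,.0945],6.4)
E
```

```text
t 36.17 tcp [0.5361 0.0597 0.1631] F [0.8 0.7 1.4] w 0.0529
[[ 0.9934  0.1146 -0.0034]
 [ 0.1146 -0.9934  0.0017]
 [-0.0032 -0.0021 -1.    ]]
q [ 0.233  0.414 -0.552  1.864  0.261  0.938 -1.894]
tool shift [0.0121 0.0099 0.0685] dist 0.0703
rotvec(tool,deg) [-0.12  0.18  0.18]
shift in target-tool axes [0.0119 0.0097 0.0686]
```

carry_out(steps=[{"rotation":[0,0.2,0],"xyz":[0.012,0.01,0.01],"hand":-0.2},{"rotation":[0,0,0],"xyz":[0,0,0.025],"hand":-0.2},{"rotation":[0,0,0],"xyz":[0,0,0.023],"hand":-0.2},{"rotation":[0,0,0],"xyz":[0,0,0.009],"hand":-0.2},{"rotation":[0,0,0],"xyz":[0,0,0],"hand":-0.2},{"rotation":[0,0,0],"xyz":[0,0,0],"hand":1},{"rotation":[0,0,0],"xyz":[0,0,0],"hand":1},{"rotation":[0,0,0],"xyz":[0,0,0],"hand":1},{"rotation":[0,0,0],"xyz":[0,0,0],"hand":1},{"rotation":[0,0,0],"xyz":[0,0,0],"hand":1},{"rotation":[0,0,0],"xyz":[0,0,0],"hand":1},{"rotation":[0,0,0],"xyz":[0,0,0],"hand":1},{"rotation":[0,0,0],"xyz":[0,0,0],"hand":1},{"rotation":[0,0,0],"xyz":[0,0,0],"hand":1}], force=25)

```text
time_s: 37.33
tcp_pos: [0.5514, 0.0503, 0.0976]
eef_rot: [[0.994, 0.112, 0.005], [0.112, -0.994, 0.002], [0.005, -0.002, -1.0]]
wrist_force: [-2.6, 1.3, 5.9]
width: 0.0143
```

carry_out(steps=[{"rotation":[0,0,0],"xyz":[0,-0.004,0],"hand":1},{"rotation":[0,0,0],"xyz":[0,-0.006,0],"hand":1},{"rotation":[0,0,0],"xyz":[0,-0.006,0],"hand":1},{"rotation":[0,0,0],"xyz":[0,-0.006,0],"hand":1},{"rotation":[0,0,0],"xyz":[0,-0.006,0],"hand":1},{"rotation":[0,0,0],"xyz":[0,-0.006,0],"hand":1},{"rotation":[0,0,0],"xyz":[0,-0.006,0],"hand":1},{"rotation":[0,0,0],"xyz":[0,-0.005,0],"hand":1},{"rotation":[0,0,0],"xyz":[0,-0.004,0],"hand":1},{"rotation":[0,0,0],"xyz":[0,0,0],"hand":1},{"rotation":[0,0,0],"xyz":[0,0,0],"hand":1},{"rotation":[0,0,0],"xyz":[0,0,0],"hand":1}], force=25)

```text
time_s: 38.33
tcp_pos: [0.5458, 0.0988, 0.0976]
eef_rot: [[0.994, 0.112, 0.005], [0.112, -0.994, 0.002], [0.005, -0.001, -1.0]]
wrist_force: [-1.3, -0.0, 5.5]
width: 0.0136
```

carry_out(steps=[{"rotation":[0,0,0],"xyz":[0,-0.002,0],"hand":1},{"rotation":[0,0,0],"xyz":[0,-0.002,0],"hand":1},{"rotation":[0,0,0],"xyz":[0,0,0],"hand":1},{"rotation":[0,0,0],"xyz":[0,0,0],"hand":1}], force=25)

```text
time_s: 38.67
tcp_pos: [0.5457, 0.1, 0.0976]
eef_rot: [[0.994, 0.11, 0.004], [0.11, -0.994, -0.001], [0.004, 0.002, -1.0]]
wrist_force: [-1.9, -6.3, 7.0]
width: 0.0136
```

carry_out(steps=[{"rotation":[0,0,0],"xyz":[0,-0.002,0],"hand":1},{"rotation":[0,0,0],"xyz":[0,0,0],"hand":1},{"rotation":[0,0,0],"xyz":[0,0,0],"hand":1}], force=25)

```text
time_s: 38.92
tcp_pos: [0.5457, 0.1001, 0.0976]
eef_rot: [[0.994, 0.109, 0.004], [0.109, -0.994, -0.004], [0.004, 0.004, -1.0]]
wrist_force: [-0.9, -12.1, 8.8]
width: 0.0138
```

carry_out(steps=[{"rotation":[0,0,0],"xyz":[0,0.002,0],"hand":-0.2},{"rotation":[0,0,0],"xyz":[0,0,0],"hand":-0.2},{"rotation":[0,0,0],"xyz":[0,0,0],"hand":-0.2},{"rotation":[0,0,0],"xyz":[0,0,0],"hand":-0.2},{"rotation":[0,0,0],"xyz":[0,0,0],"hand":-0.2},{"rotation":[0,0,0],"xyz":[0,0,-0.02],"hand":-0.2},{"rotation":[0,0,0],"xyz":[0,0.01,-0.035],"hand":-0.2},{"rotation":[0,0,0],"xyz":[0,0.02,-0.035],"hand":-0.2},{"rotation":[0,0,0],"xyz":[0,0.02,-0.035],"hand":-0.2},{"rotation":[0,0,0],"xyz":[0,0.02,-0.035],"hand":-0.2},{"rotation":[0,0,0],"xyz":[0,0,-0.035],"hand":-0.2},{"rotation":[0,0,0],"xyz":[0,0,-0.035],"hand":-0.2},{"rotation":[0,0,0],"xyz":[0,0,-0.035],"hand":-0.2},{"rotation":[0,0,0],"xyz":[0,0,-0.035],"hand":-0.2},{"rotation":[0,0,0],"xyz":[0,0,0],"hand":-0.2},{"rotation":[0,0,0],"xyz":[0,0,0],"hand":-0.2}], force=25)

```text
time_s: 40.25
tcp_pos: [0.5525, 0.0332, 0.3991]
eef_rot: [[0.994, 0.112, 0.008], [0.112, -0.994, 0.002], [0.008, -0.001, -1.0]]
wrist_force: [-0.1, 0.2, -0.3]
width: 0.0534
```

```bash
python3 - <<'E'
from h import *
st(); snap('wrist','w13'); im=snap('scene','s13')
E
```

```text
t 40.25 tcp [0.5525 0.0332 0.3991] F [-0.1  0.2 -0.3] w 0.0534
[[ 0.9936  0.1125  0.0083]
 [ 0.1125 -0.9937  0.0021]
 [ 0.0085 -0.0012 -1.    ]]
q [ 0.314  0.242 -0.576  1.508  0.132  1.422 -1.725]
```

View pics/w13.png

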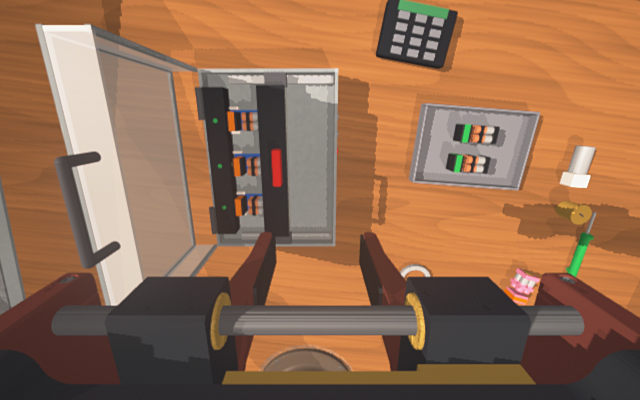

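View pics/s13.png

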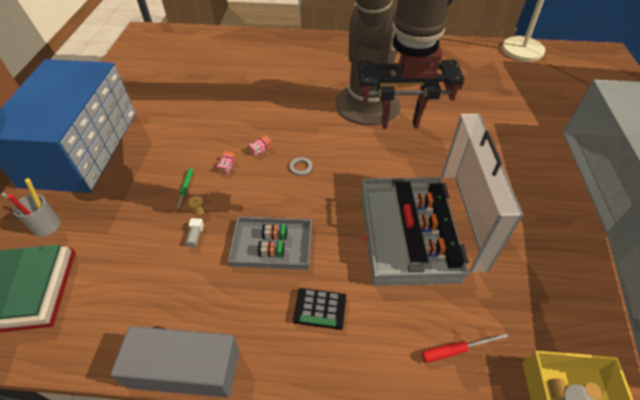

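```bash
python3 - <<'E'
from h import *
tx=np.array([-.1115,.9938])
for t in ['w13','s13','top0']:
    im=load(t); P=cloud(im); g=im['color'].max(-1)
    m=(g<95)&(P[...,2]>.295)&(P[...,2]<.34)&(P[...,1]>.1)&(P[...,1]<.4)&(P[...,0]>.4)&(P[...,0]<.66)
    if t=='s13': m&=(np.mgrid[:400,:640][1]>470)
    q=P[m]; print(t,len(q)); 
    if len(q)>10: print(rect(q[:,:2]), 'zmax',np.percentile(q[:,2],[50,97]),'a',np.percentile(q[:,:2]@tx,[5,50,95]))
    # hinge via cover bottom edges: skirt front edge points low
    for z in(.07,.15,.25):
        q=P[(abs(P[...,2]-z)<.005)&(P[...,0]>.35)&(P[...,0]<.75)&(P[...,1]>.1)&(P[...,1]<.3)]; print(z,len(q),np.percentile(q[:,:2]@tx,[2,50,98]) if len(q) else '')
E
```

```text
w13 1388
(array([0.52908398, 0.23385744]), np.float32(0.098193884), np.float32(0.0061857137), np.float32(6.7191215)) zmax [0.31410832 0.3171362 ] a [0.17153755 0.17291328 0.17510755]
0.07 3126 [0.03011062 0.05700926 0.20063077]
0.15 1027 [0.15918482 0.19911215 0.2003382 ]
0.25 90 [0.15722587 0.15869554 0.17316968]
s13 174
(array([0.53174707, 0.23820895]), np.float32(0.09719802), np.float32(0.00855574), np.float32(5.863635)) zmax [0.31523733 0.31865264] a [0.17372618 0.17581364 0.17930634]
0.07 1175 [0.02981354 0.05968548 0.20349515]
0.15 260 [0.16128035 0.20126739 0.20320402]
0.25 91 [0.15941589 0.173433   0.20414988]
top0 304
(array([0.52687732, 0.23521721]), np.float32(0.09657024), np.float32(0.0072968462), np.float32(6.276054)) zmax [0.31361472 0.31700864] a [0.17214642 0.17401517 0.17757143]
0.07 1174 [0.03175932 0.0571276  0.20147943]
0.15 325 [0.15988072 0.19974606 0.2011569 ]
0.25 21 [0.15755605 0.15896665 0.16753514]
```

```bash
python3 - <<'E'
from h import *
plan([.5285,.235,.385],6.4)
E
```

```text
tool shift [-1.000e-04 -2.036e-01  1.150e-02] dist 0.204
rotvec(tool,deg) [-0.08 -0.18  0.05]
shift in target-tool axes [-0.0003 -0.2037  0.0112]
```

carry_out(steps=[{"rotation":[0,0,0],"xyz":[0,-0.015,0],"hand":-0.2},{"rotation":[0,-0.2,0],"xyz":[0,-0.03,0],"hand":-0.2},{"rotation":[0,0,0],"xyz":[0,-0.035,0],"hand":-0.2},{"rotation":[0,0,0],"xyz":[0,-0.035,0],"hand":-0.2},{"rotation":[0,0,0],"xyz":[0,-0.035,0],"hand":-0.2},{"rotation":[0,0,0],"xyz":[0,-0.03,0],"hand":-0.2},{"rotation":[0,0,0],"xyz":[0,-0.018,0.01],"hand":-0.2},{"rotation":[0,0,0],"xyz":[0,-0.005,0],"hand":-0.2},{"rotation":[0,0,0],"xyz":[0,0,0],"hand":-0.2},{"rotation":[0,0,0],"xyz":[0,0,0],"hand":-0.2}], force=10)

```text
time_s: 41.18
tcp_pos: [0.5293, 0.2331, 0.3865]
eef_rot: [[0.994, 0.112, -0.001], [0.112, -0.994, 0.0], [-0.001, -0.0, -1.0]]
wrist_force: [-0.1, 0.3, -0.5]
width: 0.0527
```

```bash
python3 - <<'E'
from h import *
st();plan([.5285,.235,.315],6.4); im=snap('scene','s14'); cv2.imwrite('pics/s14c.png',cv2.resize(im['color'][60:300,330:570,::-1],None,fx=2.4,fy=2.4))
E
```

```text
t 41.18 tcp [0.5293 0.2331 0.3865] F [-0.1  0.3 -0.5] w 0.0527
[[ 9.938e-01  1.115e-01 -7.000e-04]
 [ 1.115e-01 -9.938e-01  2.000e-04]
 [-7.000e-04 -3.000e-04 -1.000e+00]]
q [-0.     0.317 -0.664  1.462  0.195  1.43  -2.126]
tool shift [-0.0005 -0.0019  0.0715] dist 0.0716
rotvec(tool,deg) [-0.02  0.04  0.  ]
shift in target-tool axes [-0.0006 -0.0019  0.0715]
```

View pics/s14c.png

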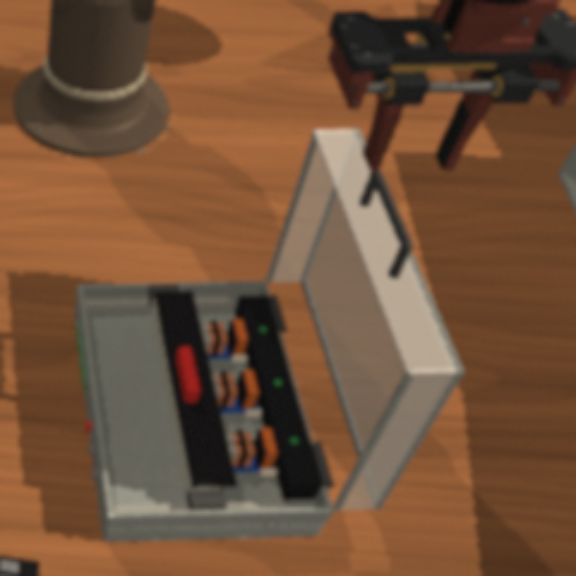

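carry_out(steps=[{"rotation":[0,0,0],"xyz":[-0.0005,-0.002,0.02],"hand":-0.2},{"rotation":[0,0,0],"xyz":[0,0,0.025],"hand":-0.2},{"rotation":[0,0,0],"xyz":[0,0,0.018],"hand":-0.2},{"rotation":[0,0,0],"xyz":[0,0,0.009],"hand":-0.2},{"rotation":[0,0,0],"xyz":[0,0,0],"hand":0.3},{"rotation":[0,0,0],"xyz":[0,0,0],"hand":0.5},{"rotation":[0,0,0],"xyz":[0,0,0],"hand":0.6},{"rotation":[0,0,0],"xyz":[0,0,0],"hand":0.6},{"rotation":[0,0,0],"xyz":[0,0,0],"hand":1},{"rotation":[0,0,0],"xyz":[0,0,0],"hand":1},{"rotation":[0,0,0],"xyz":[0,0,0],"hand":1},{"rotation":[0,0,0],"xyz":[0,0,0],"hand":1}], force=10)

```text
time_s: 42.23
tcp_pos: [0.5286, 0.2366, 0.316]
eef_rot: [[0.994, 0.112, 0.002], [0.112, -0.994, 0.002], [0.002, -0.002, -1.0]]
wrist_force: [-0.3, 0.2, 1.8]
width: 0.0095
```

```bash
python3 - <<'E'
from h import *
st()
E
```

```text
t 42.23 tcp [0.5286 0.2366 0.316 ] F [-0.3  0.2  1.8] w 0.0095
[[ 0.9937  0.1122  0.0016]
 [ 0.1122 -0.9937  0.002 ]
 [ 0.0018 -0.0018 -1.    ]]
q [-0.006  0.353 -0.66   1.581  0.222  1.282 -2.157]
```

```bash
cat >> h.py <<'E'
def arc(t0,t1,n):
    th=np.linspace(t0,t1,n+1); a=-.256*np.cos(th)+.020*np.sin(th); z=.256*np.sin(th)+.020*np.cos(th)
    for i in range(n): print(round(th[i+1],3),'dy',round(-(a[i+1]-a[i]),4),'dz',round(-(z[i+1]-z[i]),4))
E
python3 - <<'E'
from h import *
arc(1.552,1.192,12); 
E
```

```text
1.522 dy 0.0077 dz -0.0003
1.492 dy 0.0077 dz -0.0001
1.462 dy 0.0077 dz 0.0001
1.432 dy 0.0077 dz 0.0004
1.402 dy 0.0077 dz 0.0006
1.372 dy 0.0077 dz 0.0008
1.342 dy 0.0076 dz 0.001
1.312 dy 0.0076 dz 0.0013
1.282 dy 0.0076 dz 0.0015
1.252 dy 0.0075 dz 0.0017
1.222 dy 0.0075 dz 0.0019
1.192 dy 0.0074 dz 0.0022
```

carry_out(steps=[{"rotation":[0,0,0],"xyz":[0,0.004,0],"hand":1},{"rotation":[0,0,0],"xyz":[0,0.0077,0],"hand":1},{"rotation":[0,0,0],"xyz":[0,0.0077,0],"hand":1},{"rotation":[0,0,0],"xyz":[0,0.0077,0],"hand":1},{"rotation":[0,0,0],"xyz":[0,0.0077,0.0004],"hand":1},{"rotation":[0,0,0],"xyz":[0,0.0077,0.0006],"hand":1},{"rotation":[0,0,0],"xyz":[0,0.0077,0.0008],"hand":1},{"rotation":[0,0,0],"xyz":[0,0.0076,0.001],"hand":1},{"rotation":[0,0,0],"xyz":[0,0.0076,0.0013],"hand":1},{"rotation":[0,0,0],"xyz":[0,0.0076,0.0015],"hand":1},{"rotation":[0,0,0],"xyz":[0,0.0075,0.0017],"hand":1},{"rotation":[0,0,0],"xyz":[0,0.0075,0.0019],"hand":1},{"rotation":[0,0,0],"xyz":[0,0.0054,0.0016],"hand":1},{"rotation":[0,0,0],"xyz":[0,0,0],"hand":1}])

```text
time_s: 43.4
tcp_pos: [0.5391, 0.1413, 0.3038]
eef_rot: [[0.994, 0.11, 0.0], [0.11, -0.994, -0.0], [0.0, 0.0, -1.0]]
wrist_force: [2.4, -1.3, -0.9]
width: 0.0096
```

```bash
cat >> h.py <<'E'
def cov(ah=.1605):
    s=st(); p=s['tcp_pos']+s['eef_rot'][:,2]*.003; a=p[:2]@np.array([-.1115,.9938])-ah; z=p[2]-.056
    print('r',np.hypot(a,z),'(want .2568) theta',np.arctan2(z,-a)-np.arctan2(.020,.256))
    im=snap('scene','tmp')
E
python3 - <<'E'
from h import *
cov()
E
```

```text
t 43.4 tcp [0.5391 0.1413 0.3038] F [ 2.4 -1.3 -0.9] w 0.0096
[[ 9.939e-01  1.100e-01  1.000e-04]
 [ 1.100e-01 -9.939e-01 -2.000e-04]
 [ 1.000e-04  2.000e-04 -1.000e+00]]
q [ 0.152  0.315 -0.631  1.65   0.195  1.24  -1.98 ]
r 0.2576349409706616 (want .2568) theta 1.1764045146438231
```

View pics/tmp.png

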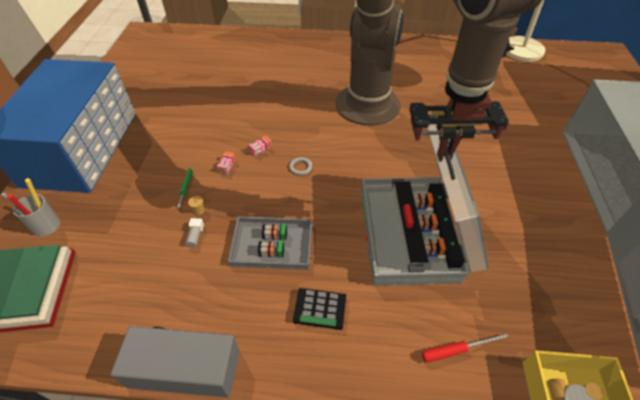

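```bash
python3 - <<'E'
from h import *
arc(1.178,.638,18)
E
```

```text
1.148 dy 0.0073 dz 0.0025
1.118 dy 0.0072 dz 0.0027
1.088 dy 0.0071 dz 0.0029
1.058 dy 0.007 dz 0.0031
1.028 dy 0.0069 dz 0.0033
0.998 dy 0.0068 dz 0.0036
0.968 dy 0.0067 dz 0.0038
0.938 dy 0.0066 dz 0.004
0.908 dy 0.0065 dz 0.0042
0.878 dy 0.0064 dz 0.0043
0.848 dy 0.0062 dz 0.0045
0.818 dy 0.0061 dz 0.0047
0.788 dy 0.0059 dz 0.0049
0.758 dy 0.0058 dz 0.0051
0.728 dy 0.0056 dz 0.0052
0.698 dy 0.0055 dz 0.0054
0.668 dy 0.0053 dz 0.0056
0.638 dy 0.0051 dz 0.0057
```

carry_out(steps=[{"rotation":[0,0,0],"xyz":[0,0.0073,0.0025],"hand":1},{"rotation":[0,0,0],"xyz":[0,0.0072,0.0027],"hand":1},{"rotation":[0,0,0],"xyz":[0,0.0071,0.0029],"hand":1},{"rotation":[0,0,0],"xyz":[0,0.007,0.0031],"hand":1},{"rotation":[0,0,0],"xyz":[0,0.0069,0.0033],"hand":1},{"rotation":[0,0,0],"xyz":[0,0.0068,0.0036],"hand":1},{"rotation":[0,0,0],"xyz":[0,0.0067,0.0038],"hand":1},{"rotation":[0,0,0],"xyz":[0,0.0066,0.004],"hand":1},{"rotation":[0,0,0],"xyz":[0,0.0065,0.0042],"hand":1},{"rotation":[0,0,0],"xyz":[0,0.0064,0.0043],"hand":1},{"rotation":[0,0,0],"xyz":[0,0.0062,0.0045],"hand":1},{"rotation":[0,0,0],"xyz":[0,0.0061,0.0047],"hand":1},{"rotation":[0,0,0],"xyz":[0,0.0059,0.0049],"hand":1},{"rotation":[0,0,0],"xyz":[0,0.0058,0.0051],"hand":1},{"rotation":[0,0,0],"xyz":[0,0.0056,0.0052],"hand":1},{"rotation":[0,0,0],"xyz":[0,0.0055,0.0054],"hand":1},{"rotation":[0,0,0],"xyz":[0,0.0053,0.0056],"hand":1},{"rotation":[0,0,0],"xyz":[0,0.0051,0.0057],"hand":1},{"rotation":[0,0,0],"xyz":[0,0,0],"hand":1}])

```text
time_s: 45.03
tcp_pos: [0.5519, 0.0288, 0.2274]
eef_rot: [[0.994, 0.111, 0.0], [0.111, -0.994, 0.001], [0.0, -0.001, -1.0]]
wrist_force: [3.0, -0.5, -2.8]
width: 0.0098
```

```bash
python3 - <<'E'
from h import *
cov(); arc(.635,.095,18)
E
```

```text
t 45.03 tcp [0.5519 0.0288 0.2274] F [ 3.  -0.5 -2.8] w 0.0098
[[ 9.939e-01  1.106e-01  2.000e-04]
 [ 1.106e-01 -9.939e-01  1.100e-03]
 [ 3.000e-04 -1.100e-03 -1.000e+00]]
q [ 0.312  0.364 -0.576  1.766  0.221  1.076 -1.799]
r 0.25644985860428665 (want .2568) theta 0.6384704930476592
0.605 dy 0.005 dz 0.0059
0.575 dy 0.0048 dz 0.006
0.545 dy 0.0046 dz 0.0062
0.515 dy 0.0044 dz 0.0063
0.485 dy 0.0042 dz 0.0065
0.455 dy 0.004 dz 0.0066
0.425 dy 0.0038 dz 0.0067
0.395 dy 0.0036 dz 0.0068
0.365 dy 0.0034 dz 0.0069
0.335 dy 0.0032 dz 0.007
0.305 dy 0.003 dz 0.0071
0.275 dy 0.0028 dz 0.0072
0.245 dy 0.0026 dz 0.0073
0.215 dy 0.0023 dz 0.0073
0.185 dy 0.0021 dz 0.0074
0.155 dy 0.0019 dz 0.0075
0.125 dy 0.0017 dz 0.0075
0.095 dy 0.0014 dz 0.0076
```

View pics/tmp.png

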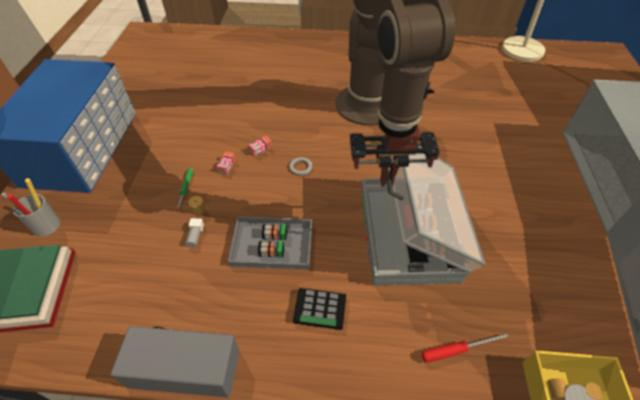

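carry_out(steps=[{"rotation":[0,0,0],"xyz":[0,0.005,0.0059],"hand":1},{"rotation":[0,0,0],"xyz":[0,0.0048,0.006],"hand":1},{"rotation":[0,0,0],"xyz":[0,0.0046,0.0062],"hand":1},{"rotation":[0,0,0],"xyz":[0,0.0044,0.0063],"hand":1},{"rotation":[0,0,0],"xyz":[0,0.0042,0.0065],"hand":1},{"rotation":[0,0,0],"xyz":[0,0.004,0.0066],"hand":1},{"rotation":[0,0,0],"xyz":[0,0.0038,0.0067],"hand":1},{"rotation":[0,0,0],"xyz":[0,0.0036,0.0068],"hand":1},{"rotation":[0,0,0],"xyz":[0,0.0034,0.0069],"hand":1},{"rotation":[0,0,0],"xyz":[0,0.0032,0.007],"hand":1},{"rotation":[0,0,0],"xyz":[0,0.003,0.0071],"hand":1},{"rotation":[0,0,0],"xyz":[0,0.0028,0.0072],"hand":1},{"rotation":[0,0,0],"xyz":[0,0.0026,0.0073],"hand":1},{"rotation":[0,0,0],"xyz":[0,0.0023,0.0073],"hand":1},{"rotation":[0,0,0],"xyz":[0,0.0021,0.0074],"hand":1},{"rotation":[0,0,0],"xyz":[0,0.0019,0.0075],"hand":1},{"rotation":[0,0,0],"xyz":[0,0.0017,0.0075],"hand":1},{"rotation":[0,0,0],"xyz":[0,0,0],"hand":1}])

```text
time_s: 46.58
tcp_pos: [0.5585, -0.0289, 0.1108]
eef_rot: [[0.994, 0.11, 0.001], [0.11, -0.994, -0.0], [0.001, 0.0, -1.0]]
wrist_force: [3.8, -8.2, -2.6]
width: 0.0096
```

```bash
python3 - <<'E'
from h import *
cov()
E
```

```text
t 46.58 tcp [ 0.5585 -0.0289  0.1108] F [ 3.8 -8.2 -2.6] w 0.0096
[[ 9.939e-01  1.102e-01  7.000e-04]
 [ 1.102e-01 -9.939e-01 -0.000e+00]
 [ 7.000e-04  1.000e-04 -1.000e+00]]
q [ 0.351  0.506 -0.508  1.865  0.32   0.85  -1.777]
r 0.2567698197101165 (want .2568) theta 0.12531818253055665
```

carry_out(steps=[{"rotation":[0,0,0],"xyz":[0,0.002,0.006],"hand":1},{"rotation":[0,0,0],"xyz":[0,0.0015,0.006],"hand":1},{"rotation":[0,0,0],"xyz":[0,0.001,0.006],"hand":1},{"rotation":[0,0,0],"xyz":[0,0.0005,0.006],"hand":1},{"rotation":[0,0,0],"xyz":[0,0,0.004],"hand":1},{"rotation":[0,0,0],"xyz":[0,0,0],"hand":1},{"rotation":[0,0,0],"xyz":[0,0,0],"hand":1}])

```text
time_s: 47.22
tcp_pos: [0.5591, -0.0334, 0.0835]
eef_rot: [[0.994, 0.111, 0.001], [0.111, -0.994, 0.0], [0.001, 0.0, -1.0]]
wrist_force: [3.4, -7.8, -2.7]
width: 0.0098
```

```bash
python3 - <<'E'
from h import *
cov()
E
```

```text
t 47.22 tcp [ 0.5591 -0.0334  0.0835] F [ 3.4 -7.8 -2.7] w 0.0098
[[ 9.939e-01  1.106e-01  8.000e-04]
 [ 1.106e-01 -9.939e-01  0.000e+00]
 [ 8.000e-04  0.000e+00 -1.000e+00]]
q [ 0.343  0.544 -0.49   1.882  0.347  0.799 -1.791]
r 0.2572236143665347 (want .2568) theta 0.017287883250454064
```

carry_out(steps=[{"rotation":[0,0,0],"xyz":[0,0,0.002],"hand":1},{"rotation":[0,0,0],"xyz":[0,0,0.002],"hand":1},{"rotation":[0,0,0],"xyz":[0,0,0.002],"hand":1},{"rotation":[0,0,0],"xyz":[0,0,0],"hand":1},{"rotation":[0,0,0],"xyz":[0,0,0],"hand":1}])

```text
time_s: 47.68
tcp_pos: [0.5591, -0.0339, 0.0777]
eef_rot: [[0.994, 0.11, 0.001], [0.11, -0.994, -0.001], [0.001, 0.001, -1.0]]
wrist_force: [4.1, -10.0, -1.9]
width: 0.0097
```

carry_out(steps=[{"rotation":[0,0,0],"xyz":[0,0,0.002],"hand":1},{"rotation":[0,0,0],"xyz":[0,0,0.001],"hand":1},{"rotation":[0,0,0],"xyz":[0,0,0],"hand":1},{"rotation":[0,0,0],"xyz":[0,0,0],"hand":1}])

```text
time_s: 48.02
tcp_pos: [0.5592, -0.0342, 0.0749]
eef_rot: [[0.994, 0.11, 0.001], [0.11, -0.994, -0.001], [0.001, 0.001, -1.0]]
wrist_force: [3.2, -10.7, -1.5]
width: 0.0099
```

```bash
python3 - <<'E'
from h import *
cov(); im=load('tmp'); P=cloud(im)
cv2.imwrite('pics/s20c.png',cv2.resize(im['color'][120:300,330:530,::-1],None,fx=3,fy=3))
tx=np.array([-.1115,.9938])
m=(P[...,2]>.075)&(P[...,2]<.15)&(P[...,0]>.4)&(P[...,0]<.68)
a=P[...,:2]@tx
for lo in np.arange(-.06,.16,.04):
    q=P[m&(a>lo)&(a<lo+.04)]; print(round(lo,2),len(q),np.round(np.percentile(q[:,2],[10,50,90]),4) if len(q) else '')
E
```

```text
t 48.02 tcp [ 0.5592 -0.0342  0.0749] F [  3.2 -10.7  -1.5] w 0.0099
[[ 9.939e-01  1.099e-01  1.100e-03]
 [ 1.099e-01 -9.939e-01 -9.000e-04]
 [ 1.000e-03  1.100e-03 -1.000e+00]]
q [ 0.338  0.556 -0.483  1.888  0.356  0.782 -1.799]
r 0.2573125146140862 (want .2568) theta -0.016324511185835465
-0.06 944 [0.0983 0.1009 0.1033]
-0.02 1087 [0.099  0.1009 0.1027]
0.02 1449 [0.0988 0.1006 0.1026]
0.06 1453 [0.0988 0.1006 0.1025]
0.1 1474 [0.0987 0.1006 0.1025]
0.14 864 [0.0988 0.1007 0.1028]
```

View pics/s20c.png

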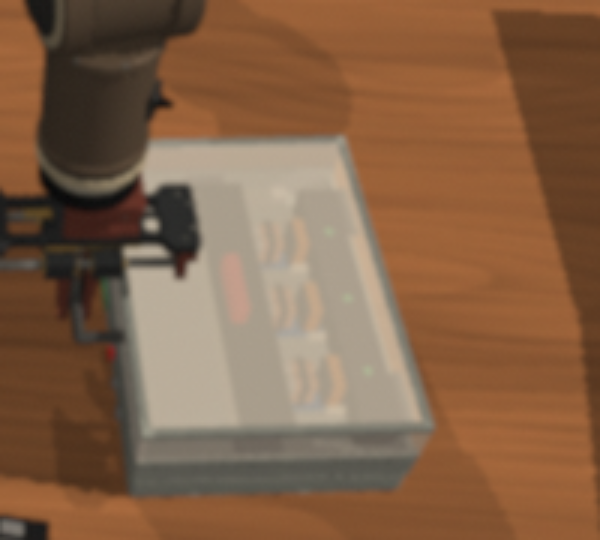

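carry_out(steps=[{"rotation":[0,0,0],"xyz":[0,0,0],"hand":0.42},{"rotation":[0,0,0],"xyz":[0,0,0],"hand":0.42},{"rotation":[0,0,0],"xyz":[0,0,0],"hand":0.42},{"rotation":[0,0,0],"xyz":[0,0,0],"hand":0.42},{"rotation":[0,0,0],"xyz":[0,0,0],"hand":0.42}])

```text
time_s: 48.48
tcp_pos: [0.5586, -0.0306, 0.0753]
eef_rot: [[0.994, 0.113, 0.0], [0.113, -0.994, 0.002], [0.001, -0.002, -1.0]]
wrist_force: [0.1, -0.4, 0.1]
width: 0.0251
```

```bash
python3 - <<'E'
from h import *
cov()
im=load('tmp');cv2.imwrite('pics/s21c.png',cv2.resize(im['color'][150:300,330:450,::-1],None,fx=4,fy=4))
E
```

```text
t 48.48 tcp [ 0.5586 -0.0306  0.0753] F [ 0.1 -0.4  0.1] w 0.0251
[[ 9.936e-01  1.128e-01  4.000e-04]
 [ 1.128e-01 -9.936e-01  2.200e-03]
 [ 6.000e-04 -2.200e-03 -1.000e+00]]
q [ 0.337  0.555 -0.486  1.888  0.354  0.783 -1.799]
r 0.2537541600472099 (want .2568) theta -0.013512378465141986
```

View pics/s21c.png

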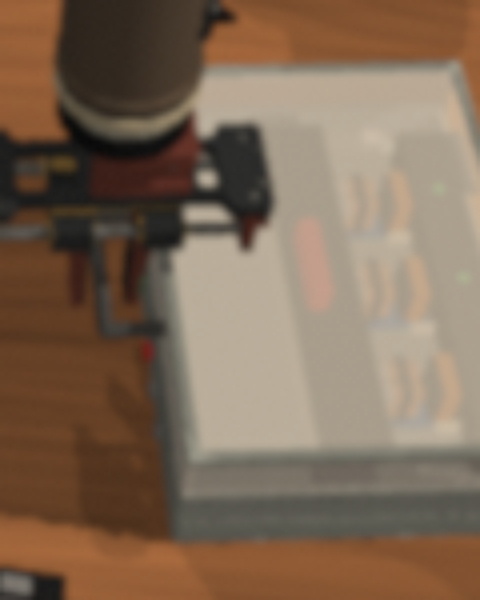

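carry_out(steps=[{"rotation":[0,0,0],"xyz":[0,0.003,-0.004],"hand":0.42},{"rotation":[0,0,0],"xyz":[0,0,-0.008],"hand":0.42},{"rotation":[0,0,0],"xyz":[0,0,-0.012],"hand":0.42},{"rotation":[0,0,0],"xyz":[0,0,-0.02],"hand":0.42},{"rotation":[0,0,0],"xyz":[0,0,-0.03],"hand":0.42},{"rotation":[0,0,0],"xyz":[0,0,-0.035],"hand":0.42},{"rotation":[0,0,0],"xyz":[0,0,-0.035],"hand":0.42},{"rotation":[0,0,0],"xyz":[0,0.02,-0.03],"hand":0.42},{"rotation":[0,0,0],"xyz":[0,0.035,-0.02],"hand":0.42},{"rotation":[0,0,0],"xyz":[0,0.035,0],"hand":0.42},{"rotation":[0,0,0],"xyz":[0,0.035,0],"hand":0.42},{"rotation":[0,0,0],"xyz":[0,0.035,0],"hand":0.42},{"rotation":[0,0,0],"xyz":[0,0.02,0],"hand":0.42},{"rotation":[0,0,0],"xyz":[0,0,0],"hand":0.42},{"rotation":[0,0,0],"xyz":[0,0,0],"hand":0.42}])

```text
time_s: 49.78
tcp_pos: [0.5789, -0.2146, 0.2702]
eef_rot: [[0.994, 0.11, 0.001], [0.11, -0.994, 0.002], [0.002, -0.002, -1.0]]
wrist_force: [0.1, 0.2, -0.3]
width: 0.0254
```

```bash
python3 - <<'E'
from h import *
st(); tx=np.array([-.1115,.9938])
for n in('scene','top'):
    im=snap(n,n+'30'); P=cloud(im); a=P[...,:2]@tx
    m=(P[...,2]>.08)&(P[...,2]<.13)&(P[...,0]>.42)&(P[...,0]<.66)&(a>-.055)&(a<.155)
    c=np.polyfit(a[m],P[...,2][m],1); print(n,m.sum(),'slope',c)
    hsv=cv2.cvtColor(im['color'],cv2.COLOR_RGB2HSV)
    k=(im['color'].max(-1)<90)&(P[...,2]>.06)&(P[...,2]<.1)&(a<-.08)&(a>-.11)&(P[...,0]>.45)&(P[...,0]<.65); 
    if k.sum(): print('bar',k.sum(),np.median(a[k]),np.percentile(P[...,2][k],[50,95]))
cv2.imwrite('pics/t30c.png',cv2.resize(load('scene30')['color'][140:300,330:530,::-1],None,fx=3.5,fy=3.5,interpolation=cv2.INTER_CUBIC))
E
```

```text
t 49.78 tcp [ 0.5789 -0.2146  0.2702] F [ 0.1  0.2 -0.3] w 0.0254
[[ 0.994   0.1096  0.0015]
 [ 0.1095 -0.994   0.0018]
 [ 0.0017 -0.0016 -1.    ]]
q [ 0.633  0.425 -0.494  1.558  0.208  1.21  -1.359]
scene 6530 slope [-0.00197807  0.10079174]
bar 143 -0.09372671357735286 [0.08146663 0.08423622]
top 9576 slope [-0.00286626  0.09862226]
bar 77 -0.09832558651717856 [0.07887139 0.0808244 ]
```

View pics/t30c.png

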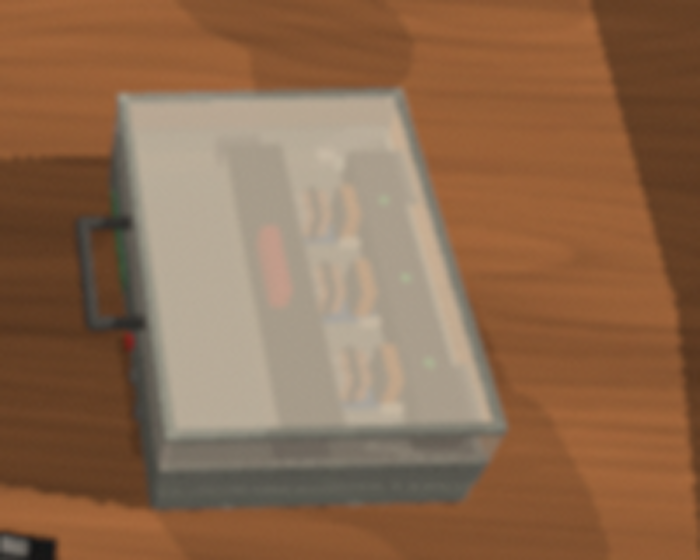

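View pics/scene30.png

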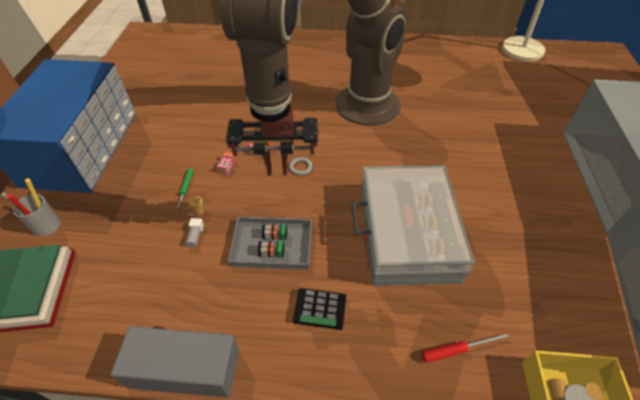

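The cover is shut with its tilt within 0.003 rad, the carriage is home, and both green packs are in the tray at (274,231) and (271,248). The other objects look unmoved. Handing in.

```bash
python3 - <<'E'
from h import *
print(workorder.finish_job()); st()
E
```

```text
the job is handed in; nothing more can be done
None
the job is handed in; nothing more can be done
```

The battery tester is changed over and the job is handed in at about 50 s of the 210 s; no verdict is reported.

**What I did:**
- Drew the carriage back to its open stop.
- Moved both green packs to the out tray.
- Laid the three orange packs in their own bays, contact ends towards the carriage.
- Pushed the carriage home and swung the cover shut by its handle at about 0.36 rad/s.

**Last checks:**
- **Orange packs:** before I closed the carriage, all three centres were within about 2.5 mm of the bay centres. Through the shut cover they still look in place, but I did not measure them again.
- **Carriage:** it stopped moving under about 12 N of push, after about 50 mm of travel.
- **Cover:** the top is flat to within 0.003 rad at about 0.10 m height.
- **Green packs:** both lie flat in the tray.
- **Other objects:** they look unmoved in the last picture; I did not measure each one.
- **Robot:** it stands clear, with wrist force about zero.

**One disagreement:** at closing, the arm's pose implied the cover was 0.016 rad past shut. The handle bar had slid a few millimetres in the pads, so I relied on the camera depth instead.

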